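Line up the reagent bottles on the bench shelf

TASK

Stand the three white plastic bottles on the low metal shelf in one straight row, side by side with no gaps, in order of height: the tallest against the fixed end plate, then the medium one, then the smallest. Bring the sliding end stop up against the smallest bottle so that the row is held between plate and stop, and let go of everything. Do not knock a bottle over, and leave the other things on the bench where they are.

Things in the scene. Friction and masses are not known exactly. Their poses are not given: they have to be found in the camera images.
- shelf: low fixed aluminium shelf, 106 mm deep (x, away from the robot), 410 mm long (y, along the row). Origin at bench height under the board's middle; z up. Bottles stand on the board, 30 mm above the origin, between lips along both long edges (90 mm apart, 10 mm high).
- shelf_end (a point): on the board's centre line at the foot of the fixed end plate's face that looks along the row (the shelf's -y): 190 mm from the shelf's origin along its y, 30 mm up; axes as the shelf's. The plate is 90 mm wide and 70 mm high above the board.
- stop (a joint): how far the sliding end stop has been slid along the shelf's +y, towards the fixed end plate, in m (0 to 0.16). It stays where it is left; sliding it takes about 2 N, and each bottle pushed along adds 1 to 4 N.
- stop_face (a point): centre of the sliding stop's flat steel face that looks along the shelf's +y to the row; axes parallel to the shelf's; 35 mm above the board. The upright is 78 mm wide, 6 mm thick, with its top 67 mm above the board.
- stop_grip (a point): place to hold the sliding stop: near the top of its black upright fin, 40 mm behind the face (-y side); axes parallel to the shelf's. The fin is 12 mm thick along the shelf's x, 36 mm long along its y, and its top is 14 mm above this point; pinch it across its thickness from above, or push it along.
- tall_mid (a point): the tallest of three white plastic bottles, round, blue screw cap: 66 mm across, 125 mm high. Point on its axis half-way up, 62.5 mm above its underside; z up to the cap. Cap: 48 mm across, the top 24 mm, its middle 50.5 mm above this point; then a 6 mm neck and a shoulder reaching full width 44 mm under the top. Lift it by the cap.
- medium_mid (a point): the medium one of three white plastic bottles, round, blue screw cap: 58 mm across, 105 mm high. Point on its axis half-way up, 52.5 mm above its underside; z up to the cap. Cap: 42 mm across, the top 24 mm, its middle 40.5 mm above this point; then a 6 mm neck and a shoulder reaching full width 44 mm under the top. Lift it by the cap.
- small_mid (a point): the smallest of three white plastic bottles, round, blue screw cap: 50 mm across, 85 mm high. Point on its axis half-way up, 42.5 mm above its underside; z up to the cap. Cap: 38 mm across, the top 24 mm, its middle 30.5 mm above this point; then a 6 mm neck and a shoulder reaching full width 44 mm under the top. Lift it by the cap.
- amber: bystander, to be left alone: an amber glass narrow-neck bottle with a black cap, 48 mm across, 115 mm high; origin under its middle
- dishes: bystander, to be left alone: two stacked clear glass dishes, 63 mm across, 25 mm high; origin under its middle
Mind the look-alikes: they are no part of the job. What is shaped like the part that bears medium_mid but green is not meant. What is shaped like the part that bears tall_mid but green or yellow is not meant.

How it is judged:
At the end, for the whole second after the job is handed in: All three bottles stand upright (within 0.1 rad) on the shelf board, each axis within 18 mm of the board's centre line, tallest at the fixed end plate, then the medium one, then the smallest; gaps plate-tallest, tallest-medium, medium-smallest and smallest-stop are each at most 6 mm; all at rest (x of tall_mid in the frame of shelf between -0.018 and 0.018 m and z of tall_mid in the frame of shelf between 0.0875 and 0.0975 m and angle between each of tall_mid, medium_mid, small_mid's own z axis and vertical below 0.1 rad and x of medium_mid in the frame of shelf between -0.018 and 0.018 m and z of medium_mid in the frame of shelf between 0.0775 and 0.0875 m and x of small_mid in the frame of shelf between -0.018 and 0.018 m and z of small_mid in the frame of shelf between 0.0675 and 0.0775 m and y of tall_mid in the frame of shelf above 0.151 m and y of medium_mid in the frame of shelf below 0.11 m and y of small_mid in the frame of shelf below 0.06 m and horizontal distance between tall_mid and medium_mid below 0.068 m and horizontal distance between medium_mid and small_mid below 0.06 m and y of small_mid in the frame of stop_face below 0.031 m and linear speed of each of tall, medium, small below 0.01 m/s); the robot touches nothing.
It fails at once if a white bottle is knocked over (tilted by more than 0.5 rad) (angle between any of tall_mid, medium_mid, small_mid's own z axis and vertical above 0.5 rad).
It fails at once if a bystander moves by more than 30 mm (distance of any of amber, dishes, timer, beaker, scoop, mortar from where it was at the start of the episode above 0.03 m).
It also fails if it takes over 72 s, if anything falls off the work surface, if the arm or the gripper's body presses on something with over 40 N, if the wrist force passes 120 N, or if a joint passes its speed limit or range.

ROBOT

A 6-joint arm with a two-finger parallel gripper is mounted at the origin on the work surface. World frame = base frame: x ahead of the robot, y to its left, z up, the work surface at z = 0. Lengths are in m, angles in rad, forces in N, time in s.
With the tool pointing down it reaches from about 0.375 to 0.9 m from the base axis. Payload 3.1 kg.
Tool frame: the origin (TCP) lies between the finger pads; the fingertips stand 25 mm ahead of it and the grasp point (between the pads) lies 6 mm ahead of it; y points along the fingers, x is the direction in which the jaws open and shut, and the axes are right-handed (so a half turn about y gives the same grasp; the last joint's range is limited). The gripper opens to 87 mm and grips with 3 to 60 N. Pads are 19 mm wide; open, the fingers measure 117 mm over their backs; the gripper's body (75 mm by 190 mm) begins 51 mm behind the grasp point.
Start: joints at [-1.357, 0.527, 1.433, -0, 1.181, -0.178], TCP at [0.239, -0.577, 0.248] pointing down, gripper open.
Joint ranges: [-3.08, 3.08], [-0.75, 2.2], [0.22, 2.44], [-1.43, 4.57], [0, 2.65], [-2.85, 2.85]. Speed limits (rad/s): [2.79, 2.79, 3.14, 3.14, 3.14, 3.14].

INTERFACE

Orientations are given as a unit quaternion [x, y, z, w].
In Python, from rig import robot gives the robot as it stands.
- The arm moves only by the tool carry_out, never from a script. Its argument "moves" is a list of rows, each a list of 7 numbers: the opening, from 0 (shut) to 1 (fully open), then the shift along the tool's x, y, z in cm, then the turn, a rotation vector about the tool's x, y, z in rad. In form: [[grip, x, y, z, rx, ry, rz], ...]. A call has 1 to 20 rows; each row is the pose to reach, as a shift and turn from the pose commanded when the call began, along the tool's axes at that moment; what a row does not reach only later rows make up. A row lasts 1/10 s, in which the tool goes at most 50 mm and 8.59 degrees, less where a joint would pass 70% of its speed; a pose out of reach is approached as far as the arm can. A call with a gripper value outside its range is refused whole. The fingers move at their own pace and stop on an object; "force" is the grip in N (left out, the last holds). Time passes only in rows, so rows that repeat a pose let the fingers close. It gives the time, the measured TCP pose, the force and the opening at its end, in the units of the state.
- robot.get_obs(): the state, without advancing time (a new reading comes with each control period).
- robot.camera(name): name is "side" or "top" or "wrist"; returns the picture (420x560x3 uint8, red, green, blue); there is no depth.
- robot.camera_params(name): a dict with "fx", "fy", "cx", "cy" (pixels), "extrinsics" (4x4, takes a point from camera to world coordinates); the wrist camera has in their place "mount" (4x4, takes a point from camera to tool coordinates, whose origin is the TCP and whose axes are the tool frame's). Camera axes: x right, y down, z forward; pixel columns grow to the right and rows downward; lengths in m; the calibration is good to about 2 mm. The wrist camera is an equidistant fisheye: a pixel r from the principal point sees the ray r / f radians off the axis. A picture is of the moment at which its call begins: read the wrist's pose just before it. camera_params takes no time and is no camera call.
- robot.hand_in(): hands the job in, once; it reports no verdict.
The state is a dict: "time": time; "q": joint angles; "joint_velocities": joint speeds; "joint_torque": joint torques, N m; "position": TCP position; "tool_rot": TCP orientation; "ft_force": force on the tool from outside, world axes, zero at the start; "moment": the same for the moment, N m; "grip_width": finger opening in m.
Only numpy, scipy, OpenCV 4.12 (cv2) and the standard library are available. Lean on these libraries where they do the work, as an engineer would, in place of code of your own. Each camera call takes 0.05 s, during which the arm holds its last target.

## Working session

There is one attempt and no reset: what is moved stays moved. The work goes in short steps, Python scripts to look and compute and a tool call to move; the robot and the scene stay as the last step left them, time stands still between calls to the robot, and variables do not carry over. Pictures are saved under pics/ and viewed, and the job is handed in when it is done.

Besides the shell and the picture viewer there is one more tool, called in YAML: its name, and indented under it one key for each argument. carry_out: Moves the arm, as the interface text tells. Its arguments: {"type":"object","properties":{"moves":{"type":"array"},"force":{"type":"number"}},"required":["moves"]}

```bash
ls; mkdir -p pics; python3 - <<'E'
from rig import robot
import cv2,json
o=robot.get_obs()
for n in ["top","side"]:
    cv2.imwrite(f"pics/{n}0.png",robot.camera(n)[:,:,::-1])
for n in ["top","side","wrist"]: print(n,robot.camera_params(n))
print(o)
E
```

```text
pics
top {'fx': 505.97170619484734, 'fy': 505.97170619484734, 'cx': 277.3192739883083, 'cy': 207.81268999025835, 'extrinsics': array([[-0.0071266 , -0.99005793,  0.14047955,  0.29072532],
       [-0.99994762,  0.00602364, -0.00827507, -0.00174731],
       [ 0.0073466 , -0.14053117, -0.990049  ,  1.49522174],
       [ 0.        ,  0.        ,  0.        ,  1.        ]])}
side {'fx': 423.3466415554408, 'fy': 423.3466415554408, 'cx': 277.173225001744, 'cy': 217.50357064605566, 'extrinsics': array([[-0.98523323, -0.12898864,  0.11259399,  0.3799751 ],
       [-0.17021595,  0.66686477, -0.72547771,  0.70602049],
       [ 0.01849342, -0.73393005, -0.67897326,  0.74942604],
       [ 0.        ,  0.        ,  0.        ,  1.        ]])}
wrist {'fx': 325.19226210127806, 'fy': 325.19226210127806, 'cx': 279.73704108699764, 'cy': 207.37446105043026, 'mount': array([[ 9.99999887e-01,  2.02163095e-04, -4.29849960e-04,
        -9.17151133e-04],
       [ 4.66773399e-04, -2.50353343e-01,  9.68154423e-01,
        -1.37859657e-01],
       [ 8.81107199e-05, -9.68154514e-01, -2.50353409e-01,
         6.84218789e-02],
       [ 0.00000000e+00,  0.00000000e+00,  0.00000000e+00,
         1.00000000e+00]])}
{'time': 0.0, 'q': array([-1.35652082e+00,  5.28468920e-01,  1.43389246e+00,  3.05383337e-06,
        1.18138251e+00, -1.78532460e-01]), 'joint_velocities': array([-0.00024011,  0.00130831,  0.00062693,  0.00110538,  0.00022229,
       -0.00093952]), 'joint_torque': array([-6.63575083e-04, -4.40047753e+01, -1.76594585e+01,  6.33482030e-02,
        5.81541855e-02, -1.56909950e-04]), 'position': array([ 0.23910418, -0.57672827,  0.24657301]), 'tool_rot': array([-0.58742979,  0.39336222, -0.39226894,  0.58848745]), 'ft_force': array([-0.34404984,  0.09004034,  0.44785902]), 'moment': array([-0.02612923, -0.01418167, -0.05996073]), 'grip_width': 0.08677561980429921}
```

View pics/top0.png

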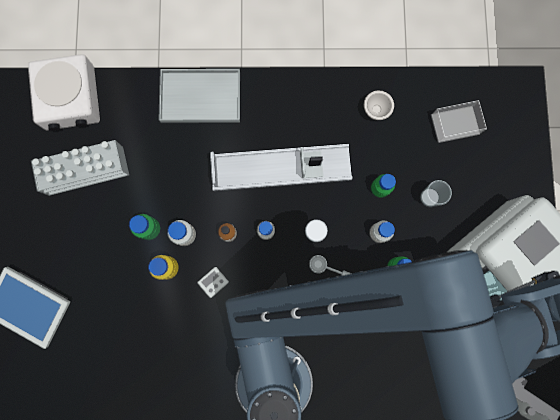

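View pics/side0.png

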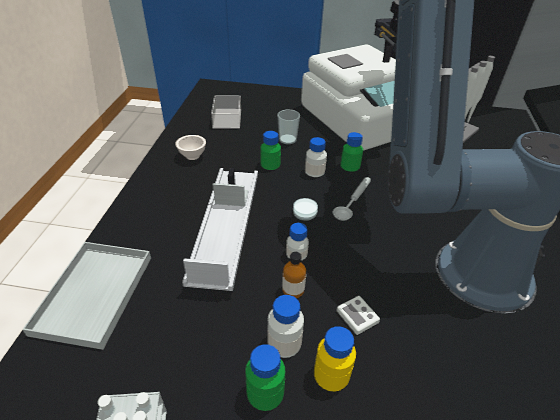

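```bash
python3 - <<'E'
import cv2
t=cv2.imread("pics/top0.png");s=cv2.imread("pics/side0.png")
def c(im,x,y,w,h,k,n): cv2.imwrite(n,cv2.resize(im[y:y+h,x:x+w],None,fx=k,fy=k,interpolation=cv2.INTER_CUBIC))
c(t,130,200,160,90,5,"pics/t_a.png")
c(t,340,160,110,110,5,"pics/t_b.png")
c(t,200,135,160,65,5,"pics/t_c.png")
c(s,240,120,130,170,3.5,"pics/s_a.png")
E
```

```text
(no output)
```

View pics/t_a.png

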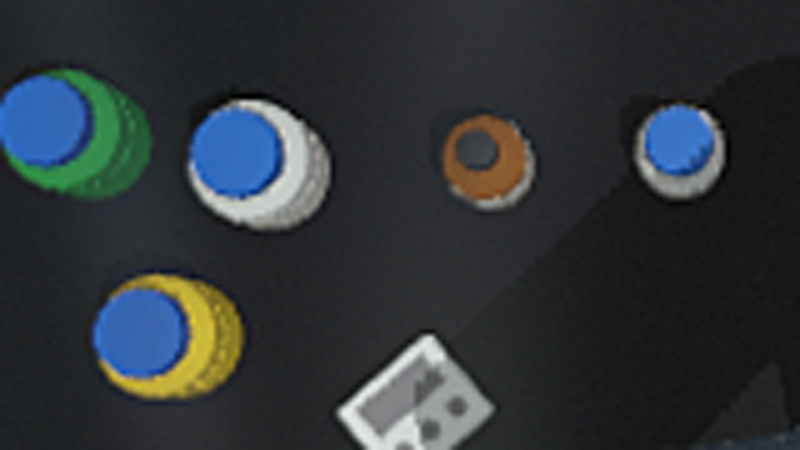

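View pics/t_b.png

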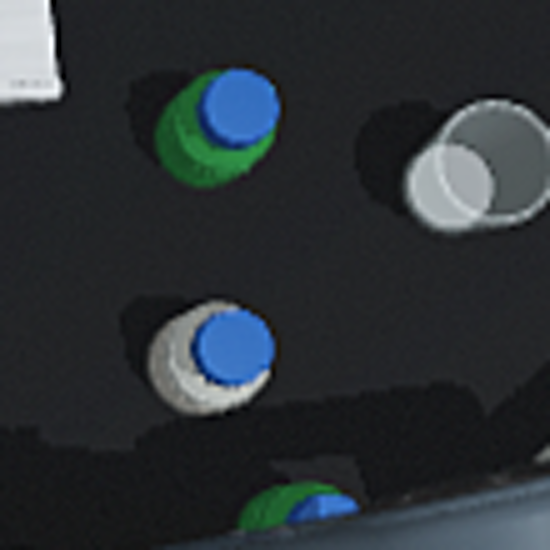

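View pics/t_c.png

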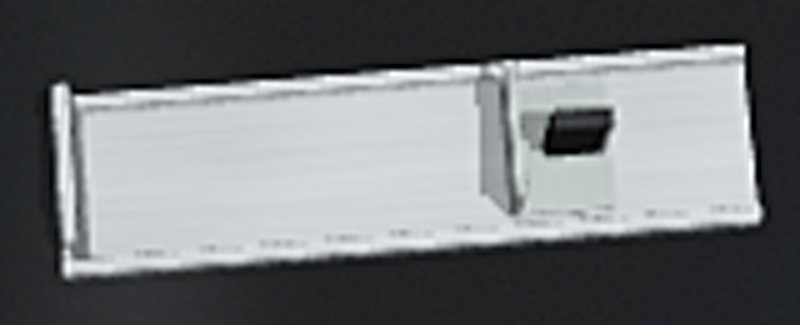

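View pics/s_a.png

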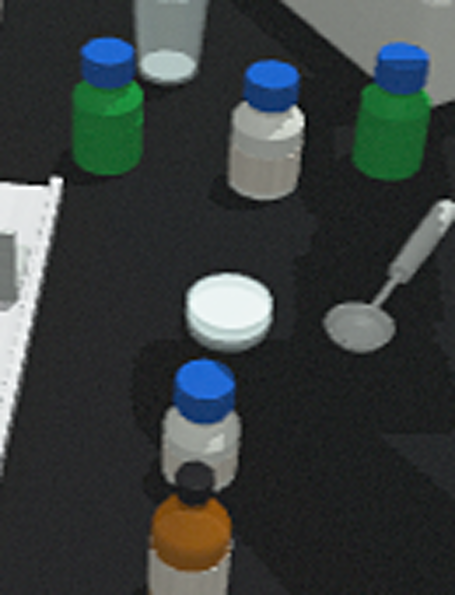

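```bash
cat > h.py <<'E'
import numpy as np,cv2
from rig import robot
from scipy.spatial.transform import Rotation as R
from scipy.optimize import least_squares
def proj(P,n):
    p=robot.camera_params(n);E=p['extrinsics'];P=np.atleast_2d(P)
    c=(P-E[:3,3])@E[:3,:3]
    return np.c_[p['fx']*c[:,0]/c[:,2]+p['cx'],p['fy']*c[:,1]/c[:,2]+p['cy']]
def back(px,z,n):
    p=robot.camera_params(n);E=p['extrinsics']
    d=E[:3,:3]@[(px[0]-p['cx'])/p['fx'],(px[1]-p['cy'])/p['fy'],1]
    return E[:3,3]+d*(z-E[2,3])/d[2]
def capmodel(x,y,top,r,n):
    a=np.linspace(0,2*np.pi,48)
    P=np.concatenate([np.c_[x+r*np.cos(a),y+r*np.sin(a),0*a+z] for z in(top,top-.024)])
    h=cv2.convexHull(proj(P,n).astype(np.float32))
    m=cv2.moments(h);return np.array([m['m10']/m['m00'],m['m01']/m['m00']])
def blue(im):
    im=im.astype(int);return ((im[:,:,0]>im[:,:,2]+60)&(im[:,:,0]>im[:,:,1]+30)).astype(np.uint8) # BGR
def fitcap(im,px,top,r,n):
    k,l,s,c=cv2.connectedComponentsWithStats(blue(im))
    i=1+np.argmin(np.linalg.norm(c[1:]-px,axis=1))
    x0=back(px,top,n)[:2]
    f=least_squares(lambda v:capmodel(v[0],v[1],top,r,n)-c[i],x0)
    return f.x,c[i],s[i,4]
def shelfpts(v,P):
    c,s=np.cos(v[2]),np.sin(v[2]);P=np.atleast_2d(P)
    return np.c_[v[0]+c*P[:,0]-s*P[:,1],v[1]+s*P[:,0]+c*P[:,1],P[:,2]]
E
python3 - <<'E'
from h import *
t=cv2.imread("pics/top0.png");s=cv2.imread("pics/side0.png")
for nm,a,b,top,r in [("tall",(177,230),(286,308),.125,.024),("med",(387,229),(317,144),.105,.021),("small",(265.6,227.6),(298,230),.085,.019)]:
    print(nm,fitcap(t,a,top,r,"top"),fitcap(s,b,top,r,"side"))
P=[[.053,-.205,.04],[-.053,-.205,.04],[-.053,-.205,.0],[-.053,.20,.0]]
px=np.array([[744,45],[757,209],[762,222],[68,275]])/5+[200,135]
f=least_squares(lambda v:(proj(shelfpts(v,P[:3]),"top")-px[:3]).ravel(),[.6,0,.06])
print(f.x,f.fun)
E
```

```text
tall (array([0.42683777, 0.26257466]), array([176.63178295, 230.09302326]), np.int32(258)) (array([0.42903119, 0.26042398]), array([285.94298921, 308.65639445]), np.int32(649))
med (array([ 0.42790372, -0.31637251]), array([386.23979592, 229.08673469]), np.int32(196)) (array([ 0.43018419, -0.31757466]), array([317.12, 144.02]), np.int32(200))
small (array([0.43572888, 0.02112276]), array([265.1369863 , 227.74657534]), np.int32(146)) (array([0.4378224 , 0.01955533]), array([297.97761194, 231.23507463]), np.int32(268))
[ 0.61939523 -0.02745064  0.09304261] [-0.1400234  -1.45856653  1.58253168  0.69667187 -1.48156277  0.75120679]
```

```bash
python3 - <<'E'
from h import *
t=cv2.imread("pics/top0.png");s=cv2.imread("pics/side0.png")
P=[[.053,-.205,.04],[-.053,-.205,.04],[-.053,-.205,.0],[-.053,.20,.0]]
px=np.array([[744,45],[762,222],[68,275]])/5+[200,135]
f=least_squares(lambda v:(proj(shelfpts(v,[[.053,-.205,.04],[-.053,-.205,.0],[-.053,.205,.0]]),"top")-px).ravel(),[.6,0,.06])
v=f.x;print(v,f.fun)
def ov(im,n,x,y,w,h,k,out):
    c=cv2.resize(im[y:y+h,x:x+w],None,fx=k,fy=k,interpolation=cv2.INTER_CUBIC)
    for L,col in [([[.053,-.205,.04],[.053,.205,.04],[-.053,.205,.04],[-.053,-.205,.04],[.053,-.205,.04]],(0,0,255)),
      ([[-.053,-.205,0],[-.053,.205,0]],(0,255,255)),
      ([[.045,.19,.03],[-.045,.19,.03],[-.045,.19,.1],[.045,.19,.1],[.045,.19,.03]],(0,200,0))]:
        q=(proj(shelfpts(v,L),n)-[x,y]+.5)*k
        cv2.polylines(c,[q.round().astype(int)],False,col,1)
    cv2.imwrite(out,c)
ov(t,"top",200,135,160,65,5,"pics/ov_t.png")
ov(s,"side",170,150,110,160,3.7,"pics/ov_s.png")
E
```

```text
[ 0.62396179 -0.02782306  0.06599744] [ 0.62351029 -1.18468107 -1.67604932  1.10268991  1.03589575  0.12811183]
```

View pics/ov_t.png

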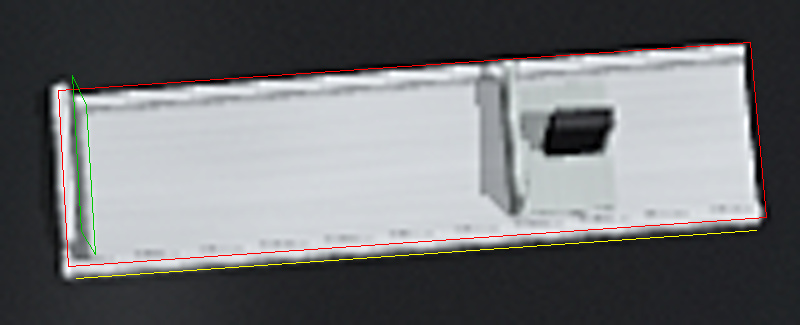

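View pics/ov_s.png

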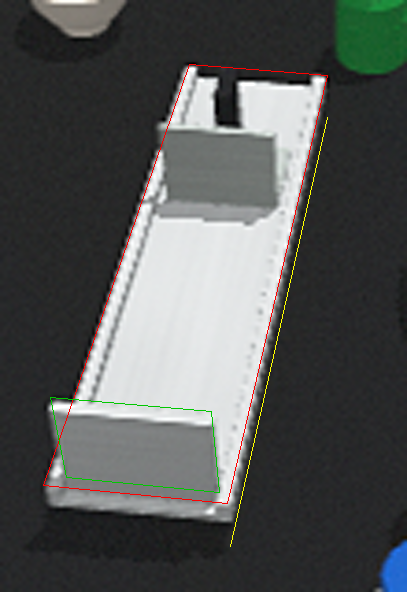

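```bash
cat >> h.py <<'E'
def to(pos=None,yaw=None):
    """target TCP pos (world), yaw = world angle of tool x axis (mod pi); prints shift cm in tool axes, rotvec"""
    o=robot.get_obs();R0=R.from_quat(o['tool_rot']).as_matrix();p=o['position']
    d=np.zeros(3) if pos is None else (np.array(pos)-p)@R0*100
    if yaw is None: rv=np.zeros(3)
    else:
        cur=np.arctan2(R0[1,0],R0[0,0]);dy=(yaw-cur+np.pi/2)%np.pi-np.pi/2
        tz=np.array([0,0,-1.]) # tool y
        x=np.array([np.cos(cur+dy),np.sin(cur+dy),0]);Y=tz;Z=np.cross(x,Y)
        rv=R.from_matrix(R0.T@np.c_[x,Y,Z]).as_rotvec()
    print("t",round(o['time'],2),"pos",p.round(4),"yaw",round(float(np.arctan2(R0[1,0],R0[0,0])),3),"w",round(o['grip_width'],4),"F",o['ft_force'].round(1))
    print("shift",d.round(2),"rv",rv.round(3),"dyaw",None if yaw is None else round(dy,3))
def wpix(P):
    o=robot.get_obs();R0=R.from_quat(o['tool_rot']).as_matrix();q=robot.camera_params("wrist");M=q['mount']
    T=(np.atleast_2d(P)-o['position'])@R0; c=(T-M[:3,3])@M[:3,:3]
    th=np.arctan2(np.hypot(c[:,0],c[:,1]),c[:,2]);ph=np.arctan2(c[:,1],c[:,0])
    return np.c_[q['cx']+q['fx']*th*np.cos(ph),q['cy']+q['fx']*th*np.sin(ph)]
def wback(px,z,o=None):
    o=o or robot.get_obs();R0=R.from_quat(o['tool_rot']).as_matrix();q=robot.camera_params("wrist");M=q['mount']
    u=np.array(px)-[q['cx'],q['cy']];r=np.hypot(*u);th=r/q['fx']
    c=np.array([u[0]/r*np.sin(th),u[1]/r*np.sin(th),np.cos(th)])
    d=R0@(M[:3,:3]@c);O=o['position']+R0@M[:3,3]
    return O+d*(z-O[2])/d[2]
E
python3 - <<'E'
from h import *
o=robot.get_obs();print(R.from_quat(o['tool_rot']).as_matrix().round(3))
to([.427,.05,.33],0.066)
to([.427,.261,.25],0.066)
E
```

```text
[[ 0.383 -0.     0.924]
 [-0.924  0.002  0.383]
 [-0.002 -1.     0.   ]]
t 0.1 pos [ 0.2391 -0.5768  0.2466] yaw -1.178 w 0.0872 F [ 0.5 -0.3  0.4]
shift [-50.73  -8.22  41.35] rv [-2.000e-03 -1.244e+00 -1.000e-03] dyaw 1.244
t 0.1 pos [ 0.2391 -0.5768  0.2466] yaw -1.178 w 0.0872 F [ 0.5 -0.3  0.4]
shift [-70.21  -0.18  49.42] rv [-2.000e-03 -1.244e+00 -1.000e-03] dyaw 1.244
```

```bash
python3 - <<'E'
from h import *
to([.53,.0,.40],0.066)
E
```

```text
t 0.1 pos [ 0.2391 -0.5768  0.2466] yaw -1.178 w 0.0872 F [ 0.5 -0.3  0.4]
shift [-42.18 -15.24  48.96] rv [-2.000e-03 -1.244e+00 -1.000e-03] dyaw 1.244
```

carry_out:
  moves:
    - [0.75,-42.2,-15.2,49,0,-1.244,0]
    - [0.75,-42.2,-15.2,49,0,-1.244,0]
    - [0.75,-42.2,-15.2,49,0,-1.244,0]
    - [0.75,-42.2,-15.2,49,0,-1.244,0]
    - [0.75,-42.2,-15.2,49,0,-1.244,0]
    - [0.75,-42.2,-15.2,49,0,-1.244,0]
    - [0.75,-42.2,-15.2,49,0,-1.244,0]
    - [0.75,-42.2,-15.2,49,0,-1.244,0]
    - [0.75,-42.2,-15.2,49,0,-1.244,0]
    - [0.75,-42.2,-15.2,49,0,-1.244,0]
    - [0.75,-42.2,-15.2,49,0,-1.244,0]
    - [0.75,-42.2,-15.2,49,0,-1.244,0]
    - [0.75,-42.2,-15.2,49,0,-1.244,0]
    - [0.75,-42.2,-15.2,49,0,-1.244,0]
    - [0.75,-42.2,-15.2,49,0,-1.244,0]
    - [0.75,-42.2,-15.2,49,0,-1.244,0]
  force: 20

```text
time: 1.7
position: [0.5296, -0.0007, 0.3987]
tool_rot: [0.707, 0.023, -0.024, -0.706]
ft_force: [0.1, -0.6, -0.2]
grip_width: 0.0657
```

```bash
python3 - <<'E'
from h import *
o=robot.get_obs();print(o['time'],o['position'],o['tool_rot'],o['joint_velocities'].round(3))
import pickle;pickle.dump(o,open('o1.pkl','wb'))
im=robot.camera("wrist")[:,:,::-1];cv2.imwrite("pics/w1.png",im)
E
```

```text
1.7 [ 0.52957416 -0.00065747  0.39870472] [ 0.70695222  0.02253137 -0.02418102 -0.70648863] [-0.029 -0.005  0.012  0.002  0.     0.005]
```

View pics/w1.png

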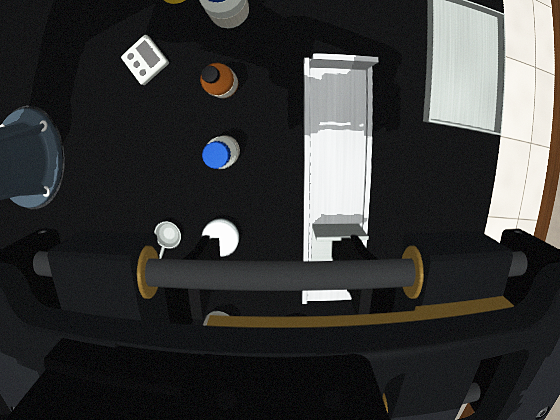

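```bash
python3 - <<'E'
from h import *
im=cv2.imread("pics/w1.png")
a=cv2.resize(im[40:140,290:390],None,fx=5.5,fy=5.5,interpolation=cv2.INTER_CUBIC)
b=cv2.resize(im[205:310,290:390],None,fx=5.5,fy=5.5,interpolation=cv2.INTER_CUBIC)
cv2.imwrite("pics/w1a.png",a);cv2.imwrite("pics/w1b.png",b)
E
```

```text
(no output)
```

View pics/w1a.png

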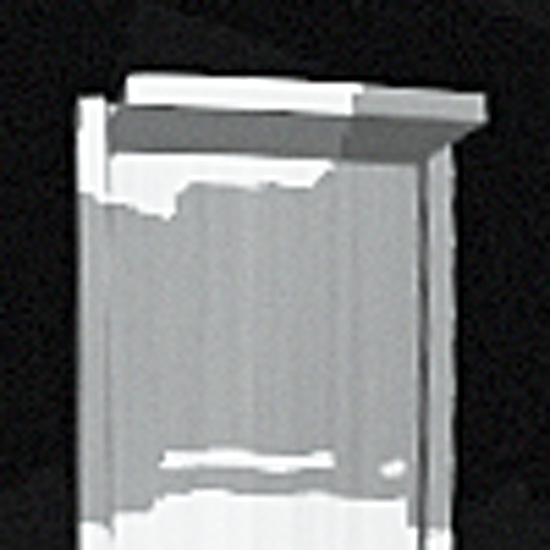

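View pics/w1b.png

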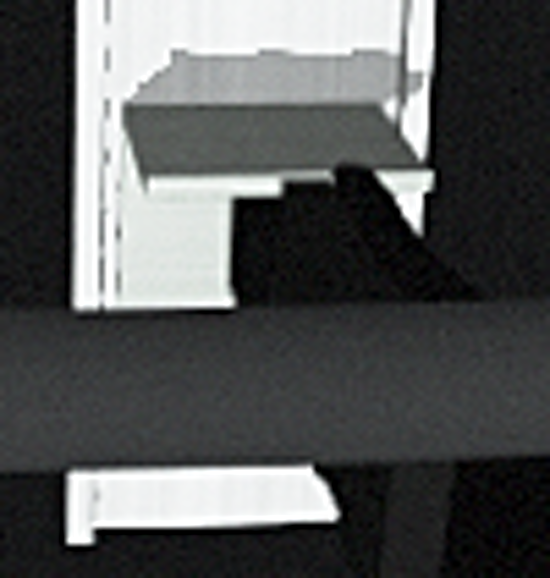

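```bash
cat > fs.py <<'E'
from h import *
import pickle
o=pickle.load(open('o1.pkl','rb'))
k=5.5
A=lambda u,v:(u/k+290-.4,v/k+40-.4); B=lambda u,v:(u/k+290-.4,v/k+205-.4)
obs=[(A(110,152),(-.045,.19,.03)),(A(425,162),(.045,.19,.03)),(A(127,107),(-.045,.19,.1)),(A(483,121),(.045,.19,.1)),
(B(67,543),(-.053,-.205,.04)),(B(93,528),(-.045,-.205,.03)),(B(75,150),(-.053,None,.04)),(A(78,300),(-.053,None,.04)),(A(455,300),(.053,None,.04)),(B(435,50),(.053,None,.04))]
stop=[(B(148,178),(-.039,0,.097)),(B(432,171),(.039,0,.097)),(B(125,105),(-.039,0,.034))]
def res(v):
    r=[]
    for px,P in obs:
        w=wback(px,P[2],o)[:2]-v[:2];c,s=np.cos(v[2]),np.sin(v[2])
        l=[c*w[0]+s*w[1],-s*w[0]+c*w[1]]
        r.append(l[0]-P[0])
        if P[1] is not None:r.append(l[1]-P[1])
    return np.array(r)
f=least_squares(res,[.62,-.027,.066],loss='soft_l1',f_scale=.003)
v=f.x;print(v.round(4),(res(v)*1000).round(1))
for px,P in stop:
    w=wback(px,P[2],o)[:2]-v[:2];c,s=np.cos(v[2]),np.sin(v[2]);print(c*w[0]+s*w[1],-s*w[0]+c*w[1],P)
for px,z in [((216,155),.085),((210,75),.115)]: print(wback(px,z,o))
E
python3 fs.py
```

```text
[ 0.6214 -0.0237  0.0735] [ 1.3  0.1  2.2  1.1 -0.7 -1.  -1.4  0.1 -0.5  0.1  0.6 -0.4 -0.6 -0.7
 -0.1  0.3]
-0.03833317480100318 -0.05923655380638506 (-0.039, 0, 0.097)
0.03854156149296284 -0.05869209628290483 (0.039, 0, 0.097)
-0.038509019431723183 -0.05890087450853109 (-0.039, 0, 0.034)
[0.4374357  0.02167433 0.085     ]
[0.42959456 0.13025305 0.115     ]
```

```bash
python3 - <<'E'
from h import *
to([.428,.2615,.22],0.0735)
to([.428,.2615,.120],0.0735)
E
```

```text
t 1.75 pos [ 0.5294 -0.0012  0.3987] yaw 0.065 w 0.0653 F [-0.4 -0.7  0.3]
shift [-8.38 17.88 26.87] rv [ 0.    -0.009 -0.002] dyaw 0.009
t 1.75 pos [ 0.5294 -0.0012  0.3987] yaw 0.065 w 0.0653 F [-0.4 -0.7  0.3]
shift [-8.36 27.88 26.88] rv [ 0.    -0.009 -0.002] dyaw 0.009
```

carry_out:
  moves:
    - [0.75,-8.4,17.9,26.9,0,-0.009,0]
    - [0.75,-8.4,17.9,26.9,0,-0.009,0]
    - [0.75,-8.4,17.9,26.9,0,-0.009,0]
    - [0.75,-8.4,17.9,26.9,0,-0.009,0]
    - [0.75,-8.4,17.9,26.9,0,-0.009,0]
    - [0.75,-8.4,17.9,26.9,0,-0.009,0]
    - [0.75,-8.4,17.9,26.9,0,-0.009,0]
    - [0.75,-8.4,17.9,26.9,0,-0.009,0]
    - [0.75,-8.4,17.9,26.9,0,-0.009,0]
    - [0.75,-8.4,17.9,26.9,0,-0.009,0]

```text
time: 2.75
position: [0.4302, 0.2614, 0.2212]
tool_rot: [0.707, 0.026, -0.025, -0.707]
ft_force: [-1.0, -1.2, 0.3]
grip_width: 0.0652
```

```bash
python3 - <<'E'
from h import *
to([.428,.2615,.120],0.0735)
im=robot.camera("wrist")[:,:,::-1];cv2.imwrite("pics/w2.png",im)
print(wpix([[.428,.2615,.125],[.437,.021,.085]]))
E
```

```text
t 2.75 pos [0.4302 0.2614 0.2212] yaw 0.073 w 0.0652 F [-1.  -1.2  0.3]
shift [-0.23 10.12  0.03] rv [ 0.    -0.001  0.002] dyaw 0.001
[[276.47958356 218.27612807]
 [270.6029779  400.17370473]]
```

View pics/w2.png

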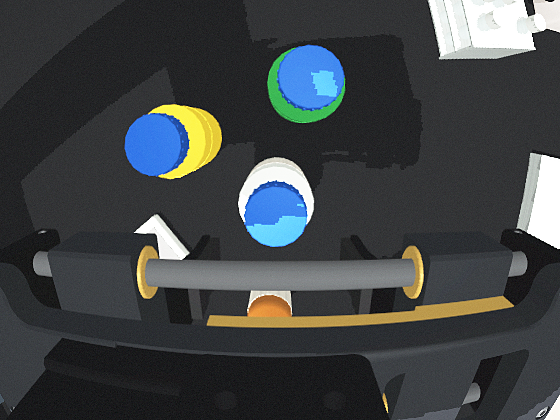

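carry_out:
  moves:
    - [0.75,-0.2,4,0.2,0,0,0]
    - [0.75,-0.2,7,0.2,0,0,0]
    - [0.75,-0.2,9,0.2,0,0,0]
    - [0.75,-0.2,10.1,0.2,0,0,0]
    - [0.75,-0.2,10.1,0.2,0,0,0]
    - [0.4,-0.2,10.1,0.2,0,0,0]
    - [0.4,-0.2,10.1,0.2,0,0,0]
    - [0.4,-0.2,10.1,0.2,0,0,0]
    - [0.4,-0.2,10.1,0.2,0,0,0]
    - [0.4,-0.2,10.1,0.2,0,0,0]
  force: 20

```text
time: 3.8
position: [0.4271, 0.265, 0.1205]
tool_rot: [-0.706, -0.027, 0.026, 0.707]
ft_force: [-0.6, -0.6, 6.1]
grip_width: 0.0475
```

```bash
python3 - <<'E'
from h import *
o=robot.get_obs();print(o['grip_width'],o['joint_velocities'].round(3))
print(wback((276,214),.125))
v=(.6214,-.0237,.0735)
for y in (.154,):
    p=shelfpts(v,[0,y,.25])[0];print(p);to(p,.0735)
im=robot.camera("wrist")[:,:,::-1];cv2.imwrite("pics/w3.png",im)
E
```

```text
0.04751890594939811 [ 0.002 -0.001 -0.    -0.     0.     0.001]
[0.42306247 0.29655431 0.125     ]
[0.61009119 0.12988421 0.25      ]
t 3.8 pos [0.4271 0.265  0.1205] yaw 0.075 w 0.0475 F [-0.6 -0.6  6.1]
shift [ 17.25 -12.92 -14.85] rv [-0.     0.002  0.002] dyaw -0.002
```

View pics/w3.png

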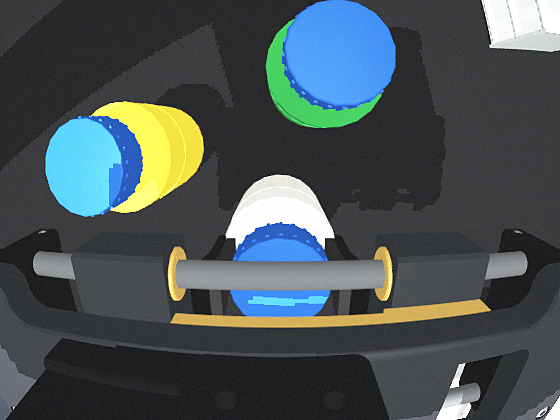

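```bash
cat >> h.py <<'E'
def wcap(fn,x,y,top,r,out,crop=(200,180,180,150),k=4):
    im=cv2.imread(fn);a=np.linspace(0,2*np.pi,60);cx,cy,w,h=crop
    c=cv2.resize(im[cy:cy+h,cx:cx+w],None,fx=k,fy=k,interpolation=cv2.INTER_CUBIC)
    for z,col in((top,(0,0,255)),(top-.024,(0,255,255))):
        q=(wpix(np.c_[x+r*np.cos(a),y+r*np.sin(a),0*a+z])-[cx,cy]+.5)*k
        cv2.polylines(c,[q.round().astype(int)],True,col,1)
    cv2.imwrite(out,c)
E
python3 - <<'E'
from h import *
wcap("pics/w3.png",.427,.265,.125,.024,"pics/w3o.png")
E
```

```text
(no output)
```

View pics/w3o.png

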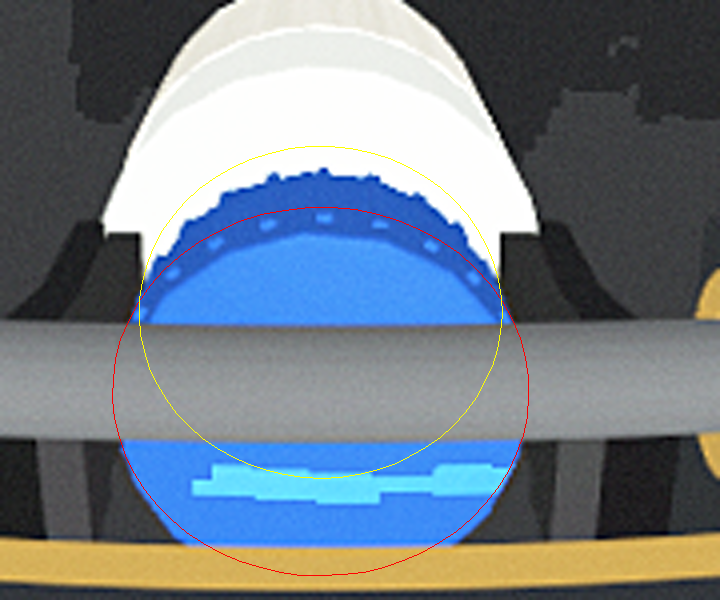

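carry_out:
  moves:
    - [0.4,0,-1,0,0,0,0]
    - [0.4,0,-3,0,0,0,0]
    - [0.4,0,-6,0,0,0,0]
    - [0.4,0,-10,0,0,0,0]
    - [0.4,0,-13,0,0,0,0]
    - [0.4,3,-13,-2.5,0,0,0]
    - [0.4,7,-13,-6,0,0,0]
    - [0.4,11,-13,-9.5,0,0,0]
    - [0.4,15,-13,-13,0,0,0]
    - [0.4,17.25,-13,-14.85,0,0,0]
    - [0.4,17.25,-13,-14.85,0,0,0]
    - [0.4,17.25,-13,-14.85,0,0,0]

```text
time: 5.05
position: [0.6095, 0.1288, 0.2487]
tool_rot: [-0.706, -0.025, 0.027, 0.707]
ft_force: [-1.2, 0.8, -3.9]
grip_width: 0.0476
```

```bash
python3 - <<'E'
from h import *
v=(.6214,-.0237,.0735)
for y,z in ((.148,.1515),(.158,.1515),(.158,.1505)):
    to(shelfpts(v,[0,y,z])[0],.0735)
E
```

```text
t 5.05 pos [0.6095 0.1288 0.2487] yaw 0.073 w 0.0476 F [-1.2  0.8 -3.9]
shift [ 0.09  9.72 -0.5 ] rv [-0.001 -0.    -0.003] dyaw 0.0
t 5.05 pos [0.6095 0.1288 0.2487] yaw 0.073 w 0.0476 F [-1.2  0.8 -3.9]
shift [0.09 9.72 0.5 ] rv [-0.001 -0.    -0.003] dyaw 0.0
t 5.05 pos [0.6095 0.1288 0.2487] yaw 0.073 w 0.0476 F [-1.2  0.8 -3.9]
shift [0.09 9.82 0.5 ] rv [-0.001 -0.    -0.003] dyaw 0.0
```

carry_out:
  moves:
    - [0.4,0.1,3,-0.5,0,0,0]
    - [0.4,0.1,6,-0.5,0,0,0]
    - [0.4,0.1,8,-0.5,0,0,0]
    - [0.4,0.1,9.2,-0.5,0,0,0]
    - [0.4,0.1,9.7,-0.5,0,0,0]
    - [0.4,0.1,9.7,-0.5,0,0,0]
    - [0.4,0.1,9.7,-0.5,0,0,0]

```text
time: 5.75
position: [0.6118, 0.1251, 0.1537]
tool_rot: [-0.707, -0.027, 0.026, 0.707]
ft_force: [0.4, 0.2, -3.4]
grip_width: 0.0476
```

carry_out:
  moves:
    - [0.4,0.1,0,0.3,0,0,0]
    - [0.4,0.1,0,0.6,0,0,0]
    - [0.4,0.1,0,0.8,0,0,0]
    - [0.4,0.1,0,0.9,0,0,0]
    - [0.4,0.1,0,0.9,0,0,0]

```text
time: 6.25
position: [0.6115, 0.134, 0.1527]
tool_rot: [-0.707, -0.027, 0.027, 0.707]
ft_force: [0.4, -0.1, -3.9]
grip_width: 0.0476
```

```bash
python3 - <<'E'
from h import *
v=(.6214,-.0237,.0735)
to(shelfpts(v,[0,.158,.1505])[0],.0735)
cv2.imwrite("pics/w4.png",robot.camera("wrist")[:,:,::-1])
cv2.imwrite("pics/s4.png",cv2.resize(robot.camera("side")[130:330,130:340,::-1],None,fx=2.8,fy=2.8,interpolation=cv2.INTER_CUBIC))
E
```

```text
t 6.25 pos [0.6115 0.134  0.1527] yaw 0.075 w 0.0476 F [ 0.4 -0.1 -3.9]
shift [-0.17  0.22  0.  ] rv [-0.     0.002  0.   ] dyaw -0.002
```

View pics/s4.png

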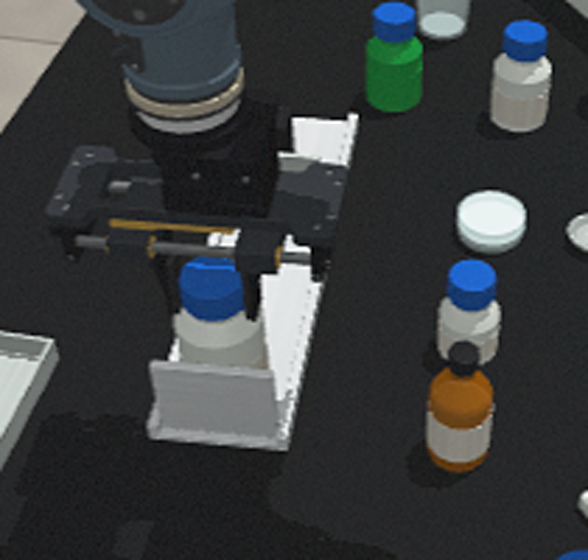

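View pics/w4.png

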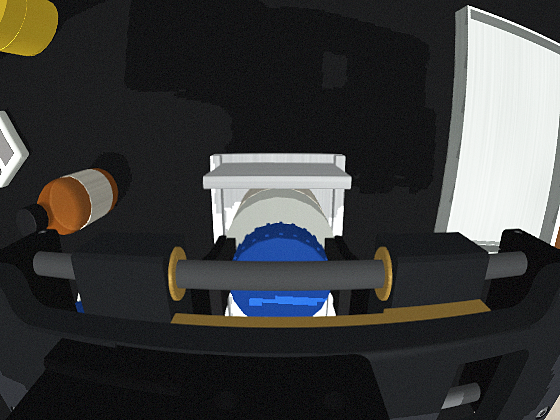

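carry_out:
  moves:
    - [0.4,-0.1,0.1,0,0,0,0]
    - [0.4,-0.1,0.2,0,0,0,0]
    - [0.4,-0.1,0.25,0,0,0,0]
    - [0.4,-0.1,0.25,0,0,0,0]

```text
time: 6.75
position: [0.6105, 0.1333, 0.1508]
tool_rot: [0.707, 0.027, -0.027, -0.706]
ft_force: [-2.6, -1.6, 4.4]
grip_width: 0.0472
```

carry_out:
  moves:
    - [0.75,0,0,0,0,0,0]
    - [0.75,0,0,0,0,0,0]
    - [0.75,0,0,0,0,0,0]
    - [0.75,0,-2,0,0,0,0]
    - [0.75,0,-5,0,0,0,0]
    - [0.75,0,-10,0,0,0,0]
    - [0.75,0,-10,-10,0,0,0]
    - [0.75,0,-10,-10,0,0,0]
    - [0.75,0,-10,-10,0,0,0]

```text
time: 7.65
position: [0.6195, 0.0283, 0.2507]
tool_rot: [0.708, 0.026, -0.024, -0.706]
ft_force: [0.6, 0.2, -0.9]
grip_width: 0.0654
```

```bash
python3 - <<'E'
from h import *
to([.429,-.317,.25],.0735)
cv2.imwrite("pics/w5.png",robot.camera("wrist")[:,:,::-1])
cv2.imwrite("pics/s5.png",robot.camera("side")[:,:,::-1])
E
```

```text
t 7.65 pos [0.6195 0.0283 0.2507] yaw 0.069 w 0.0654 F [ 0.6  0.2 -0.9]
shift [-21.4    0.11 -33.13] rv [ 0.003 -0.004  0.003] dyaw 0.004
```

View pics/w5.png

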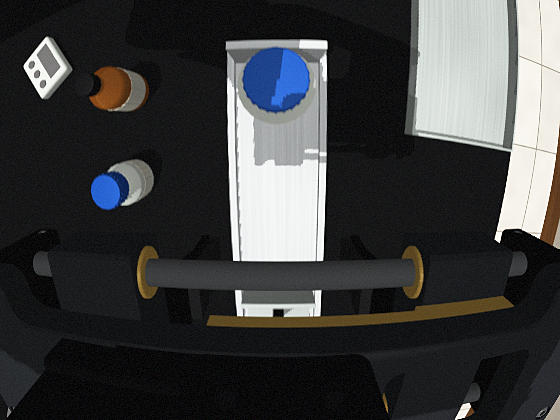

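View pics/s5.png

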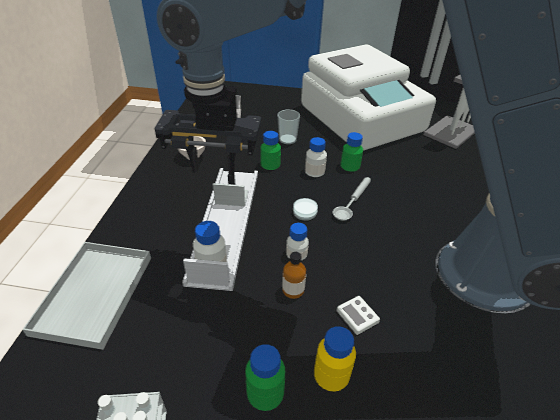

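carry_out:
  moves:
    - [0.7,-21.4,0,-33.1,0,0,0]
    - [0.7,-21.4,0,-33.1,0,0,0]
    - [0.7,-21.4,0,-33.1,0,0,0]
    - [0.7,-21.4,0,-33.1,0,0,0]
    - [0.7,-21.4,0,-33.1,0,0,0]
    - [0.7,-21.4,0,-33.1,0,0,0]
    - [0.7,-21.4,0,-33.1,0,0,0]
    - [0.7,-21.4,0,-33.1,0,0,0]
    - [0.7,-21.4,0,-33.1,0,0,0]
    - [0.7,-21.4,0,-33.1,0,0,0]
    - [0.7,-21.4,0,-33.1,0,0,0]

```text
time: 8.85
position: [0.4301, -0.3104, 0.2497]
tool_rot: [-0.706, -0.027, 0.027, 0.707]
ft_force: [-0.3, 0.3, 0.5]
grip_width: 0.0609
```

```bash
python3 - <<'E'
from h import *
to([.429,-.317,.099],.0735)
cv2.imwrite("pics/w6.png",robot.camera("wrist")[:,:,::-1])
wcap("pics/w6.png",.429,-.317,.105,.021,"pics/w6o.png",(140,60,280,210),2.8)
E
```

```text
t 8.85 pos [ 0.4301 -0.3104  0.2497] yaw 0.077 w 0.0609 F [-0.3  0.3  0.5]
shift [-0.16 15.07 -0.67] rv [-0.001  0.003 -0.   ] dyaw -0.003
```

View pics/w6o.png

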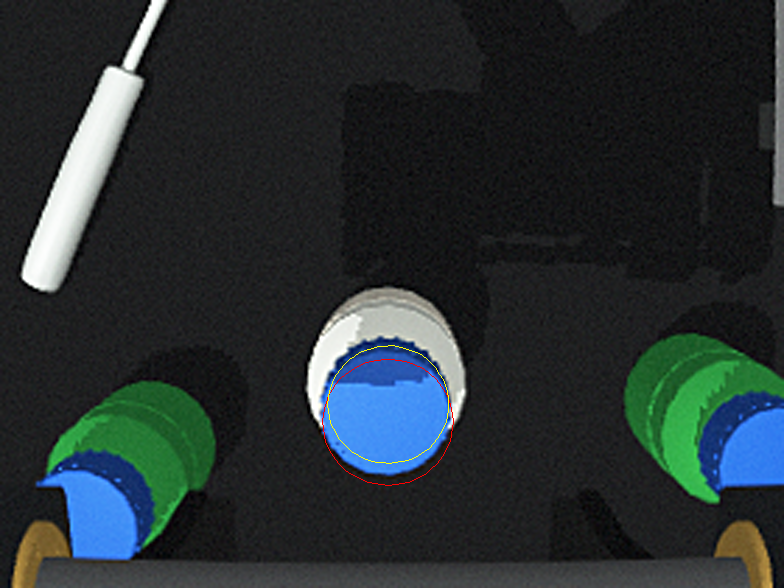

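carry_out:
  moves:
    - [0.7,-0.15,4,-0.5,0,0,0]
    - [0.7,-0.15,8,-0.5,0,0,0]
    - [0.7,-0.15,12,-0.5,0,0,0]
    - [0.7,-0.15,14,-0.5,0,0,0]
    - [0.7,-0.15,15.1,-0.5,0,0,0]
    - [0.7,-0.15,15.1,-0.5,0,0,0]
    - [0.3,-0.15,15.1,-0.5,0,0,0]
    - [0.3,-0.15,15.1,-0.5,0,0,0]
    - [0.3,-0.15,15.1,-0.5,0,0,0]
    - [0.3,-0.15,15.1,-0.5,0,0,0]
    - [0.3,-0.15,15.1,-0.5,0,0,0]
  force: 20

```text
time: 10.0
position: [0.4287, -0.3178, 0.1002]
tool_rot: [0.707, 0.027, -0.026, -0.706]
ft_force: [-0.9, 0.8, 6.3]
grip_width: 0.0411
```

```bash
python3 - <<'E'
from h import *
o=robot.get_obs();p=o['position']
v=(.6214,-.0237,.0735)
to(shelfpts(v,[0,.085,.24])[0],.0735)
cv2.imwrite("pics/w7.png",robot.camera("wrist")[:,:,::-1])
wcap("pics/w7.png",p[0],p[1],.105,.021,"pics/w7o.png")
E
```

```text
t 10.0 pos [ 0.4287 -0.3178  0.1002] yaw 0.075 w 0.0411 F [-0.9  0.8  6.3]
shift [ 21.44 -14.02  36.37] rv [0.002 0.001 0.001] dyaw -0.001
```

View pics/w7o.png

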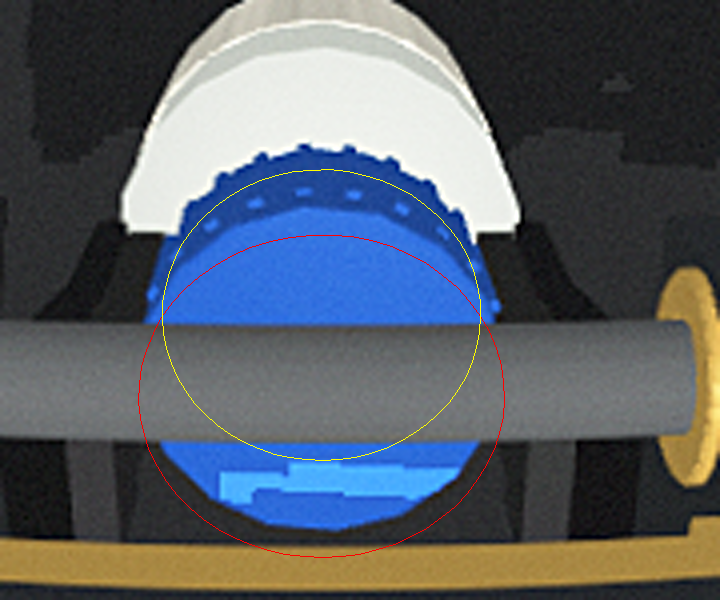

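carry_out:
  moves:
    - [0.3,0,-1,0,0,0,0]
    - [0.3,0,-3,0,0,0,0]
    - [0.3,0,-6,0,0,0,0]
    - [0.3,0,-10,0,0,0,0]
    - [0.3,0,-14,0,0,0,0]
    - [0.3,1.5,-14,3,0,0,0]
    - [0.3,3.5,-14,7,0,0,0]
    - [0.3,6,-14,11,0,0,0]
    - [0.3,9,-14,15,0,0,0]
    - [0.3,11,-14,19,0,0,0]
    - [0.3,13.5,-14,23,0,0,0]
    - [0.3,16,-14,27,0,0,0]
    - [0.3,18.5,-14,31,0,0,0]
    - [0.3,20.5,-14,34,0,0,0]
    - [0.3,21.4,-14,36.0,0,0,0]
    - [0.3,21.4,-14,36.0,0,0,0]
    - [0.3,21.4,-14,36.0,0,0,0]

```text
time: 11.75
position: [0.614, 0.0581, 0.2388]
tool_rot: [0.707, 0.026, -0.028, -0.706]
ft_force: [-0.1, -0.3, -1.1]
grip_width: 0.0416
```

```bash
python3 - <<'E'
from h import *
v=(.6214,-.0237,.0735)
to(shelfpts(v,[0,.080,.132])[0],.0735)
to(shelfpts(v,[0,.090,.132])[0],.0735)
E
```

```text
t 11.75 pos [0.614  0.0581 0.2388] yaw 0.076 w 0.0416 F [-0.1 -0.3 -1.1]
shift [ 0.15 10.68 -0.2 ] rv [ 0.     0.003 -0.002] dyaw -0.003
t 11.75 pos [0.614  0.0581 0.2388] yaw 0.076 w 0.0416 F [-0.1 -0.3 -1.1]
shift [ 0.15 10.68  0.8 ] rv [ 0.     0.003 -0.002] dyaw -0.003
```

carry_out:
  moves:
    - [0.3,0.15,3,-0.3,0,0,0]
    - [0.3,0.15,6,-0.3,0,0,0]
    - [0.3,0.15,8.5,-0.3,0,0,0]
    - [0.3,0.15,10,-0.3,0,0,0]
    - [0.3,0.15,10.7,-0.3,0,0,0]
    - [0.3,0.15,10.7,-0.3,0,0,0]
    - [0.3,0.15,10.7,-0.3,0,0,0]

```text
time: 12.45
position: [0.617, 0.0541, 0.1329]
tool_rot: [0.707, 0.027, -0.026, -0.707]
ft_force: [-0.6, 0.4, -1.6]
grip_width: 0.0413
```

```bash
python3 - <<'E'
from h import *
v=(.6214,-.0237,.0735)
to(shelfpts(v,[0,.090,.1305])[0],.0735)
cv2.imwrite("pics/w8.png",robot.camera("wrist")[:,:,::-1])
cv2.imwrite("pics/s8.png",cv2.resize(robot.camera("side")[130:330,130:340,::-1],None,fx=2.8,fy=2.8,interpolation=cv2.INTER_CUBIC))
E
```

```text
t 12.45 pos [0.617  0.0541 0.1329] yaw 0.074 w 0.0413 F [-0.6  0.4 -1.6]
shift [-0.14  0.24  1.21] rv [0.    0.001 0.002] dyaw -0.001
```

View pics/w8.png

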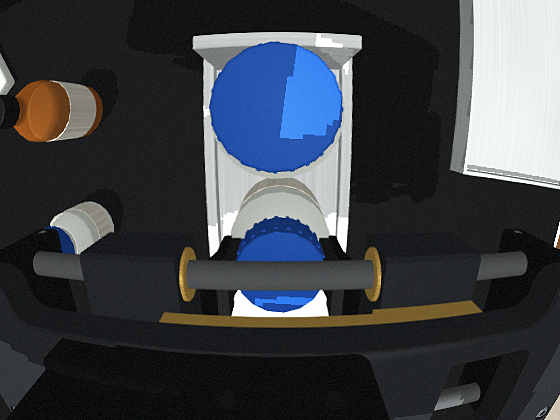

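View pics/s8.png

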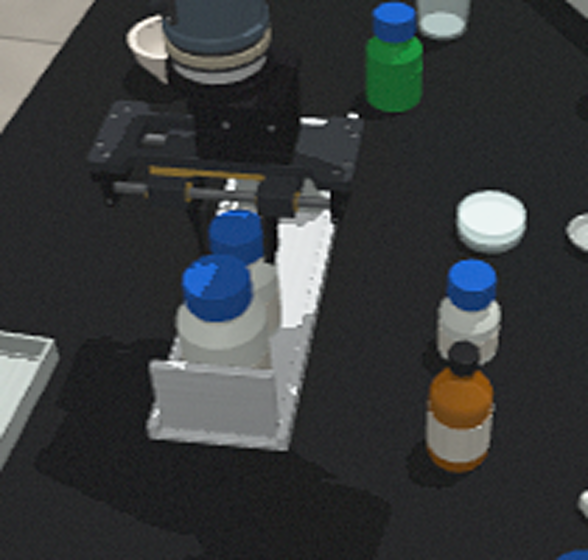

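Both pictures show the tall bottle by the plate (wrist cap at 276,107), and the medium one held just behind it (280,265), with a small gap still open. I'll slide it up gently, then lower it.

carry_out:
  moves:
    - [0.3,-0.1,0,0.3,0,0,0]
    - [0.3,-0.1,0,0.6,0,0,0]
    - [0.3,-0.1,0,0.9,0,0,0]
    - [0.3,-0.1,0,1.15,0,0,0]
    - [0.3,-0.1,0,1.15,0,0,0]

```text
time: 13.05
position: [0.6148, 0.0664, 0.1322]
tool_rot: [0.707, 0.027, -0.027, -0.706]
ft_force: [0.5, -1.4, -1.8]
grip_width: 0.041
```

carry_out:
  moves:
    - [0.3,0,0.1,0,0,0,0]
    - [0.3,0,0.2,0,0,0,0]
    - [0.3,0,0.25,0,0,0,0]
    - [0.3,0,0.25,0,0,0,0]

```text
time: 13.45
position: [0.6148, 0.0662, 0.1301]
tool_rot: [0.707, 0.027, -0.026, -0.707]
ft_force: [-1.0, -2.4, 5.5]
grip_width: 0.0416
```

```bash
python3 - <<'E'
from h import *
v=(.6214,-.0237,.0735)
to(shelfpts(v,[0,.090,.1305])[0],.0735)
E
```

```text
t 13.45 pos [0.6148 0.0662 0.1301] yaw 0.075 w 0.0416 F [-1.  -2.4  5.5]
shift [ 0.   -0.04 -0.01] rv [0.    0.001 0.   ] dyaw -0.001
```

carry_out:
  moves:
    - [0.65,0,0,0,0,0,0]
    - [0.65,0,0,0,0,0,0]
    - [0.65,0,0,0,0,0,0]
    - [0.65,0,-2,0,0,0,0]
    - [0.65,0,-6,0,0,0,0]
    - [0.65,0,-11,0,0,0,0]
    - [0.65,-5,-11,-1,0,0,0]
    - [0.65,-9,-11,-2,0,0,0]
    - [0.65,-13,-11,-3,0,0,0]
    - [0.65,-17.5,-11,-3.5,0,0,0]
    - [0.65,-17.5,-11,-3.5,0,0,0]
    - [0.65,-17.5,-11,-3.5,0,0,0]

```text
time: 14.65
position: [0.4422, 0.0183, 0.2398]
tool_rot: [-0.707, -0.026, 0.026, 0.707]
ft_force: [1.4, -0.5, 0.3]
grip_width: 0.0563
```

```bash
python3 - <<'E'
from h import *
to([.437,.021,.080],.0735)
cv2.imwrite("pics/w9.png",robot.camera("wrist")[:,:,::-1])
wcap("pics/w9.png",.437,.021,.085,.019,"pics/w9o.png",(140,60,280,210),2.8)
cv2.imwrite("pics/s9.png",cv2.resize(robot.camera("side")[130:330,130:340,::-1],None,fx=2.8,fy=2.8,interpolation=cv2.INTER_CUBIC))
E
```

```text
t 14.65 pos [0.4422 0.0183 0.2398] yaw 0.074 w 0.0563 F [ 1.4 -0.5  0.3]
shift [-0.51 15.97  0.3 ] rv [-0.     0.001  0.001] dyaw -0.001
```

View pics/w9o.png

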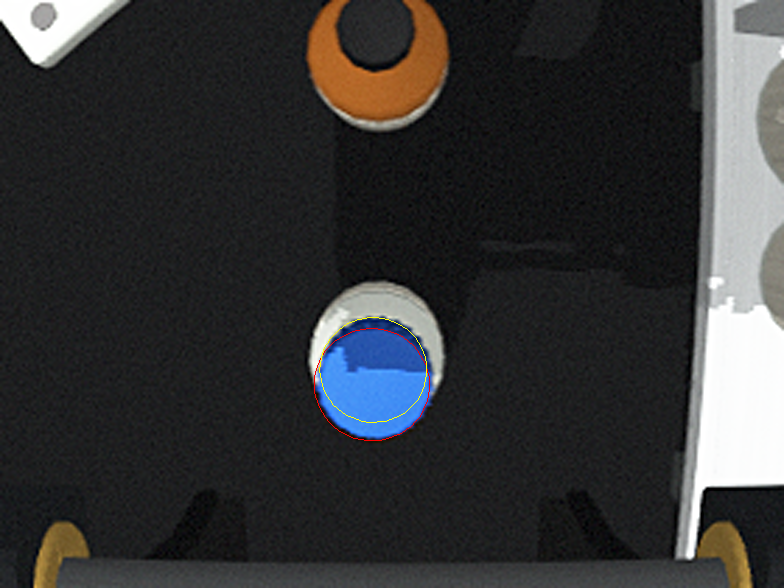

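View pics/s9.png

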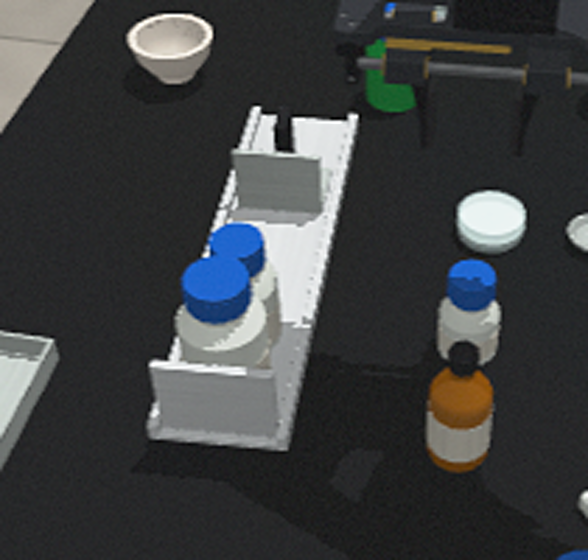

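carry_out:
  moves:
    - [0.65,-0.5,4,0.3,0,0,0]
    - [0.65,-0.5,8,0.3,0,0,0]
    - [0.65,-0.5,12,0.3,0,0,0]
    - [0.65,-0.5,14.5,0.3,0,0,0]
    - [0.65,-0.5,15.8,0.3,0,0,0]
    - [0.65,-0.5,15.8,0.3,0,0,0]
    - [0.3,-0.5,15.8,0.3,0,0,0]
    - [0.3,-0.5,15.8,0.3,0,0,0]
    - [0.3,-0.5,15.8,0.3,0,0,0]
    - [0.3,-0.5,15.8,0.3,0,0,0]
  force: 20

```text
time: 15.75
position: [0.438, 0.0209, 0.0823]
tool_rot: [0.707, 0.027, -0.026, -0.706]
ft_force: [-1.6, -0.2, 1.1]
grip_width: 0.0376
```

```bash
python3 - <<'E'
from h import *
o=robot.get_obs();p=o['position']
v=(.6214,-.0237,.0735)
to(shelfpts(v,[0,.02,.24])[0],.0735)
cv2.imwrite("pics/w10.png",robot.camera("wrist")[:,:,::-1])
wcap("pics/w10.png",p[0],p[1],.085,.019,"pics/w10o.png")
E
```

```text
t 15.75 pos [0.438  0.0209 0.0823] yaw 0.075 w 0.0376 F [-1.6 -0.2  1.1]
shift [ 17.99 -15.74  -3.83] rv [0.    0.002 0.002] dyaw -0.002
```

View pics/w10o.png

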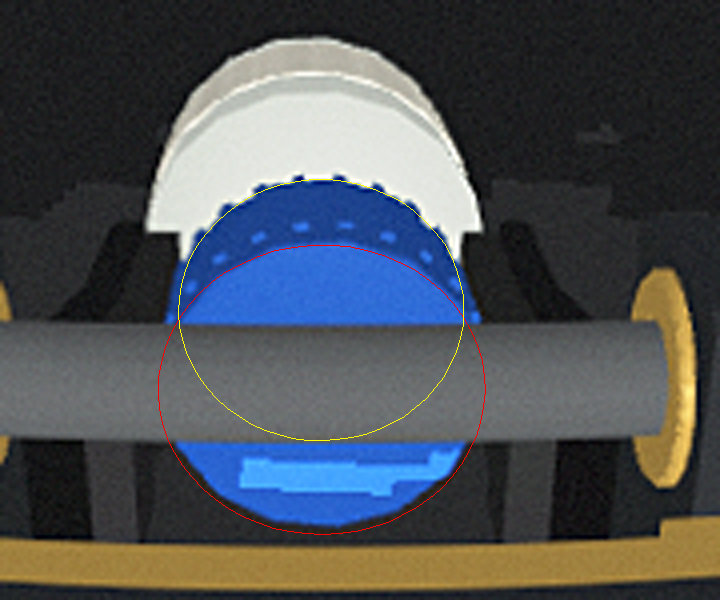

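carry_out:
  moves:
    - [0.3,0,-1,0,0,0,0]
    - [0.3,0,-3,0,0,0,0]
    - [0.3,0,-6,0,0,0,0]
    - [0.3,0,-10,0,0,0,0]
    - [0.3,0,-14,0,0,0,0]
    - [0.3,3,-15,-0.6,0,0,0]
    - [0.3,7,-15,-1.5,0,0,0]
    - [0.3,11,-15,-2.2,0,0,0]
    - [0.3,15,-15,-3,0,0,0]
    - [0.3,18,-15,-3.8,0,0,0]
    - [0.3,18,-15,-3.8,0,0,0]
    - [0.3,18,-15,-3.8,0,0,0]

```text
time: 17.0
position: [0.6192, -0.0035, 0.2314]
tool_rot: [-0.706, -0.026, 0.027, 0.707]
ft_force: [-0.4, 0.3, -1.8]
grip_width: 0.0376
```

```bash
python3 - <<'E'
from h import *
v=(.6214,-.0237,.0735)
to(shelfpts(v,[0,.027,.1145])[0],.0735)
E
```

```text
t 17.0 pos [ 0.6192 -0.0035  0.2314] yaw 0.075 w 0.0376 F [-0.4  0.3 -1.8]
shift [ 0.1  11.69  0.66] rv [-0.     0.001 -0.002] dyaw -0.001
```

carry_out:
  moves:
    - [0.3,0.1,3,0.5,0,0,0]
    - [0.3,0.1,6,0.5,0,0,0]
    - [0.3,0.1,9,0.5,0,0,0]
    - [0.3,0.1,11,0.5,0,0,0]
    - [0.3,0.1,11.6,0.5,0,0,0]
    - [0.3,0.1,11.6,0.5,0,0,0]
    - [0.3,0.1,11.6,0.5,0,0,0]

```text
time: 17.7
position: [0.6208, 0.0016, 0.1169]
tool_rot: [0.707, 0.027, -0.026, -0.706]
ft_force: [0.1, -0.4, -1.6]
grip_width: 0.0371
```

```bash
python3 - <<'E'
from h import *
v=(.6214,-.0237,.0735)
to(shelfpts(v,[0,.0385,.1123])[0],.0735)
cv2.imwrite("pics/w11.png",robot.camera("wrist")[:,:,::-1])
cv2.imwrite("pics/s11.png",cv2.resize(robot.camera("side")[130:330,130:340,::-1],None,fx=2.8,fy=2.8,interpolation=cv2.INTER_CUBIC))
E
```

```text
t 17.7 pos [0.6208 0.0016 0.1169] yaw 0.075 w 0.0371 F [ 0.1 -0.4 -1.6]
shift [-0.12  0.46  1.33] rv [0.    0.002 0.002] dyaw -0.002
```

View pics/w11.png

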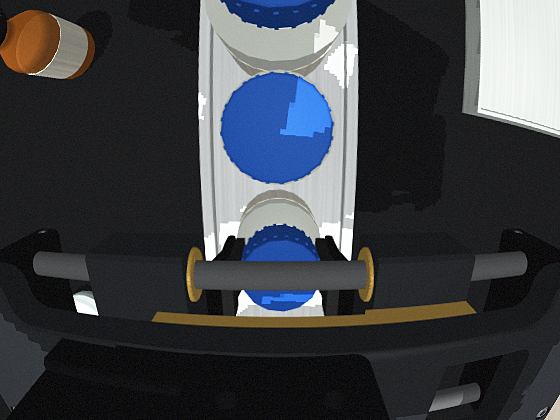

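View pics/s11.png

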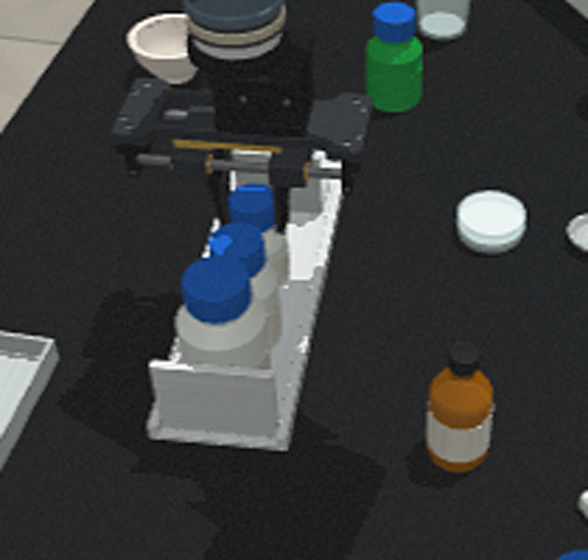

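Row order is right (wrist caps: medium at 277,127, small held at 280,265); a gap remains. I'll lower it to just above the board, slide up, set down.

carry_out:
  moves:
    - [0.3,-0.1,0.15,0.2,0,0,0]
    - [0.3,-0.1,0.3,0.5,0,0,0]
    - [0.3,-0.1,0.3,0.8,0,0,0]
    - [0.3,-0.1,0.3,1.1,0,0,0]
    - [0.3,-0.1,0.3,1.3,0,0,0]
    - [0.3,-0.1,0.3,1.3,0,0,0]

```text
time: 18.4
position: [0.6185, 0.0148, 0.1126]
tool_rot: [0.707, 0.027, -0.027, -0.707]
ft_force: [-0.9, -0.2, -1.2]
grip_width: 0.0374
```

carry_out:
  moves:
    - [0.3,0,0.1,0,0,0,0]
    - [0.3,0,0.2,0,0,0,0]
    - [0.3,0,0.2,0,0,0,0]

```text
time: 18.7
position: [0.6186, 0.0144, 0.1122]
tool_rot: [0.707, 0.027, -0.026, -0.707]
ft_force: [-3.4, 1.4, 8.0]
grip_width: 0.0375
```

carry_out:
  moves:
    - [0.6,0,0,0,0,0,0]
    - [0.6,0,0,0,0,0,0]
    - [0.6,0,0,0,0,0,0]
    - [0.6,0,-2,0,0,0,0]
    - [0.6,0,-6,0,0,0,0]
    - [0.6,0,-11,0,0,0,0]
    - [0.6,0,-13,-5,0,0,0]
    - [0.6,0,-13,-10,0,0,0]
    - [0.6,0,-13,-15,0,0,0]
    - [0.6,0,-13,-20,0,0,0]
    - [0.6,0,-13,-22,0,0,0]
    - [0.6,0,-13,-22,0,0,0]
    - [0.6,0,-13,-22,0,0,0]

```text
time: 20.0
position: [0.6346, -0.2051, 0.2399]
tool_rot: [-0.706, -0.026, 0.026, 0.707]
ft_force: [0.2, 0.9, 0.7]
grip_width: 0.0519
```

```bash
python3 - <<'E'
from h import *
import pickle
v=(.6214,-.0237,.0735)
o=robot.get_obs();pickle.dump(o,open('o2.pkl','wb'))
to(shelfpts(v,[0,-.099,.2])[0],.0735)
w=robot.camera("wrist")[:,:,::-1]
cv2.imwrite("pics/w12.png",w)
cv2.imwrite("pics/s12.png",cv2.resize(robot.camera("side")[130:330,130:340,::-1],None,fx=2.8,fy=2.8,interpolation=cv2.INTER_CUBIC))
for z in (.08,.1,.12):print(z,wpix(shelfpts(v,[[-.006,-.081,z],[.006,-.081,z],[.006,-.117,z],[-.006,-.117,z]])).round())
E
```

```text
t 20.0 pos [ 0.6346 -0.2051  0.2399] yaw 0.074 w 0.0519 F [0.2 0.9 0.7]
shift [0.02 4.   8.29] rv [-0.001  0.    -0.001] dyaw -0.0
0.08 [[273.  93.]
 [287.  93.]
 [287. 132.]
 [273. 132.]]
0.1 [[273.  90.]
 [287.  90.]
 [287. 132.]
 [273. 132.]]
0.12 [[272.  88.]
 [288.  88.]
 [288. 133.]
 [272. 133.]]
```

View pics/w12.png

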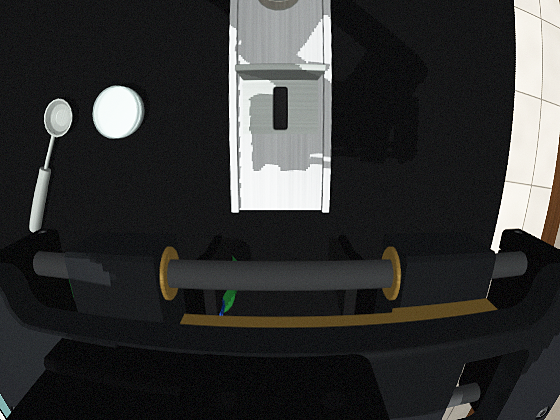

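View pics/s12.png

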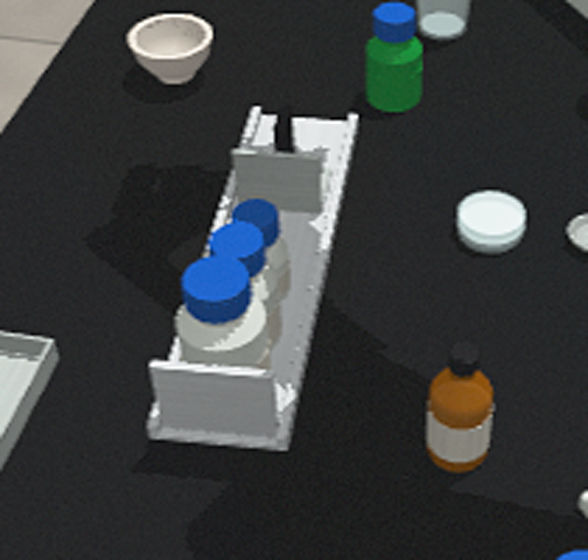

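```bash
python3 - <<'E'
from h import *
v=(.6214,-.0237,.0735)
for z in (.08,.09,.1,.11,.12):print(z,proj(shelfpts(v,[[0,-.117,z],[0,-.081,z]]),"side").round(1).tolist(), proj(shelfpts(v,[[0,-.099,z]]),"top").round(1).tolist())
cv2.imwrite("pics/s13.png",cv2.resize(robot.camera("side")[155:215,200:270,::-1],None,fx=8,fy=8,interpolation=cv2.INTER_CUBIC))
E
```

```text
0.08 [[232.9, 176.8], [230.4, 185.4]] [[315.0, 160.2]]
0.09 [[232.7, 173.7], [230.2, 182.3]] [[315.3, 159.4]]
0.1 [[232.5, 170.6], [230.0, 179.1]] [[315.5, 158.5]]
0.11 [[232.3, 167.4], [229.8, 175.9]] [[315.8, 157.7]]
0.12 [[232.1, 164.2], [229.5, 172.7]] [[316.1, 156.8]]
```

View pics/s13.png

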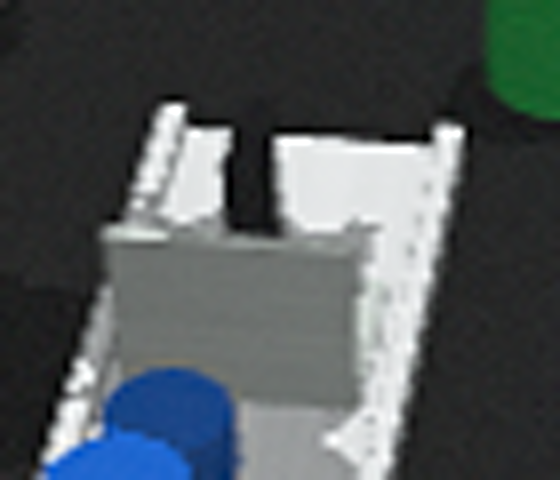

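```bash
python3 - <<'E'
import cv2,numpy as np
im=cv2.imread("pics/s13.png").astype(float)
cv2.imwrite("pics/s13c.png",np.clip(255*(im/255*4)**.7/1.6,0,255).astype(np.uint8))
t=cv2.imread("pics/top0.png")[150:175,295:335].astype(float)
t=cv2.resize(np.clip(255*(t/255*3)**.7,0,255).astype(np.uint8),None,fx=16,fy=16,interpolation=cv2.INTER_CUBIC)
cv2.imwrite("pics/t13c.png",t)
E
```

```text
(no output)
```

View pics/s13c.png

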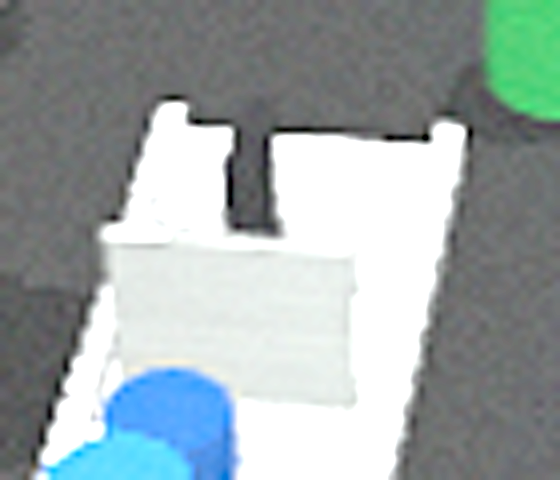

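View pics/t13c.png

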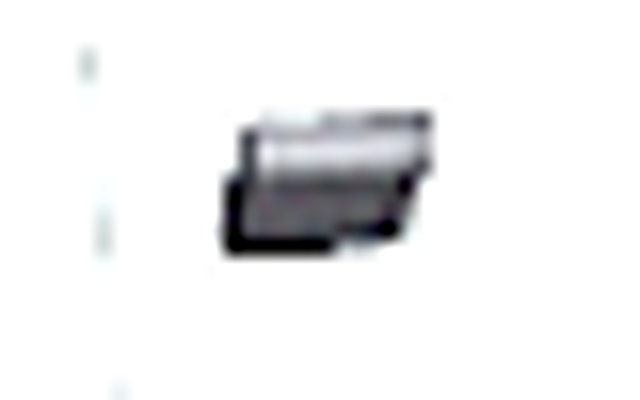

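carry_out:
  moves:
    - [0.5,0,2,4.5,0,0,0]
    - [0.5,0,4,8.3,0,0,0]
    - [0.5,0,4,8.3,0,0,0]
    - [0.5,0,7,8.3,0,0,0]
    - [0.5,0,10,8.3,0,0,0]
    - [0.5,0,12,8.3,0,0,0]
    - [0.5,0,13.3,8.3,0,0,0]
    - [0.5,0,13.8,8.3,0,0,0]
    - [0.5,0,13.8,8.3,0,0,0]

```text
time: 21.05
position: [0.6289, -0.122, 0.1025]
tool_rot: [-0.707, -0.027, 0.027, 0.707]
ft_force: [-0.4, 0.1, 1.4]
grip_width: 0.0435
```

carry_out:
  moves:
    - [0.05,0,0,0,0,0,0]
    - [0.05,0,0,0,0,0,0]
    - [0.05,0,0,0,0,0,0]
    - [0.05,0,0,0,0,0,0]
    - [0.05,0,0,0,0,0,0]
    - [0.05,0,0,0,0,0,0]
  force: 25

```text
time: 21.65
position: [0.6286, -0.1223, 0.1029]
tool_rot: [0.707, 0.026, -0.027, -0.707]
ft_force: [-1.6, -0.1, 2.4]
grip_width: 0.0124
```

```bash
python3 - <<'E'
from h import *
v=(.6214,-.0237,.0735)
for y in (-.032,-.024):to(shelfpts(v,[0,y,.1023])[0],.0735)
cv2.imwrite("pics/s14.png",cv2.resize(robot.camera("side")[130:330,130:340,::-1],None,fx=2.8,fy=2.8,interpolation=cv2.INTER_CUBIC))
cv2.imwrite("pics/w14.png",robot.camera("wrist")[:,:,::-1])
E
```

```text
t 21.65 pos [ 0.6286 -0.1223  0.1029] yaw 0.075 w 0.0124 F [-1.6 -0.1  2.4]
shift [0.02 0.06 6.69] rv [ 0.     0.002 -0.   ] dyaw -0.002
t 21.65 pos [ 0.6286 -0.1223  0.1029] yaw 0.075 w 0.0124 F [-1.6 -0.1  2.4]
shift [0.02 0.06 7.49] rv [ 0.     0.002 -0.   ] dyaw -0.002
```

View pics/s14.png

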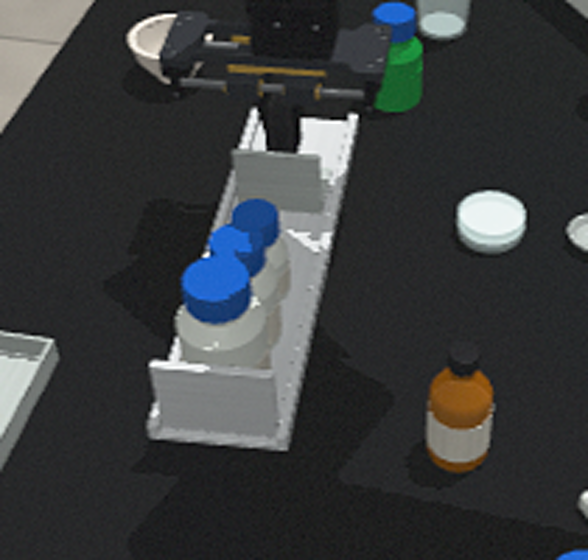

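View pics/w14.png

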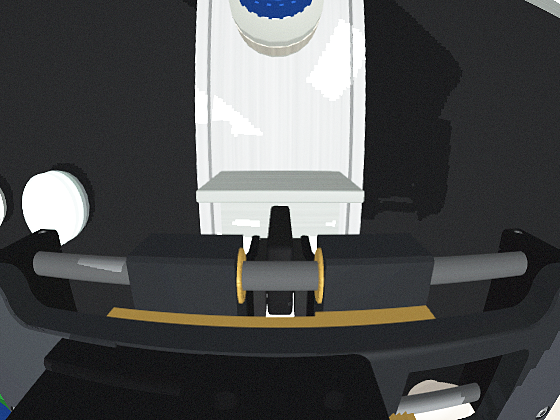

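carry_out:
  moves:
    - [0.05,0,0,1,0,0,0]
    - [0.05,0,0,2.5,0,0,0]
    - [0.05,0,0,4,0,0,0]
    - [0.05,0,0,5.5,0,0,0]
    - [0.05,0,0,6.5,0,0,0]
    - [0.05,0,0,6.8,0,0,0]
    - [0.05,0,0,6.8,0,0,0]

```text
time: 22.45
position: [0.6234, -0.0516, 0.1029]
tool_rot: [-0.706, -0.027, 0.027, 0.707]
ft_force: [-2.6, 0.7, 5.3]
grip_width: 0.0118
```

carry_out:
  moves:
    - [0.05,0,0,0.15,0,0,0]
    - [0.05,0,0,0.3,0,0,0]
    - [0.05,0,0,0.4,0,0,0]
    - [0.05,0,0,0.5,0,0,0]
    - [0.05,0,0,0.5,0,0,0]

```text
time: 22.95
position: [0.6232, -0.0487, 0.1029]
tool_rot: [0.707, 0.027, -0.027, -0.706]
ft_force: [-2.6, -4.4, 6.3]
grip_width: 0.0117
```

```bash
python3 - <<'E'
from h import *
v=(.6214,-.0237,.0735)
to(shelfpts(v,[0,-.024,.1023])[0],.0735)
cv2.imwrite("pics/w15.png",robot.camera("wrist")[:,:,::-1])
E
```

```text
t 22.95 pos [ 0.6232 -0.0487  0.1029] yaw 0.076 w 0.0117 F [-2.6 -4.4  6.3]
shift [0.01 0.06 0.11] rv [ 0.001  0.003 -0.   ] dyaw -0.003
```

View pics/w15.png

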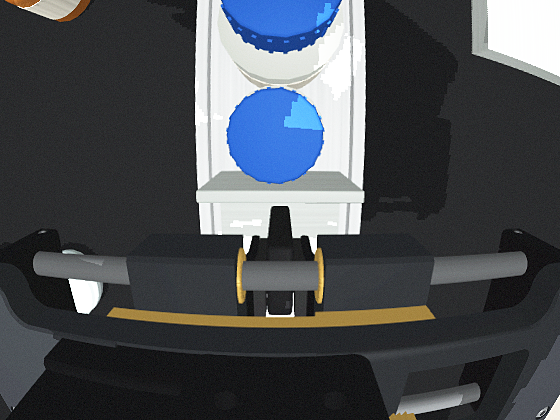

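carry_out:
  moves:
    - [0.05,0,0,0.05,0,0,0]
    - [0.05,0,0,0.1,0,0,0]
    - [0.05,0,0,0.1,0,0,0]

```text
time: 23.3
position: [0.6231, -0.0481, 0.1029]
tool_rot: [0.707, 0.027, -0.027, -0.706]
ft_force: [-1.8, -5.4, 4.5]
grip_width: 0.0118
```

carry_out:
  moves:
    - [0.05,0,0,0.05,0,0,0]
    - [0.05,0,0,0.1,0,0,0]
    - [0.05,0,0,0.1,0,0,0]

```text
time: 23.6
position: [0.6231, -0.048, 0.1029]
tool_rot: [0.708, 0.027, -0.027, -0.706]
ft_force: [-2.3, -8.5, 5.0]
grip_width: 0.0115
```

carry_out:
  moves:
    - [0.05,0,0,0.05,0,0,0]
    - [0.05,0,0,0.1,0,0,0]
    - [0.05,0,0,0.15,0,0,0]
    - [0.05,0,0,0.15,0,0,0]

```text
time: 24.0
position: [0.6231, -0.0479, 0.1029]
tool_rot: [0.708, 0.027, -0.027, -0.705]
ft_force: [-3.0, -10.9, 3.4]
grip_width: 0.0115
```

```bash
python3 - <<'E'
from h import *
to()
cv2.imwrite("pics/s16.png",cv2.resize(robot.camera("side")[130:330,130:340,::-1],None,fx=2.8,fy=2.8,interpolation=cv2.INTER_CUBIC))
cv2.imwrite("pics/t16.png",cv2.resize(robot.camera("top")[130:210,190:360,::-1],None,fx=4.5,fy=4.5,interpolation=cv2.INTER_CUBIC))
E
```

```text
t 24.0 pos [ 0.6231 -0.0479  0.1029] yaw 0.077 w 0.0115 F [ -3.  -10.9   3.4]
shift [0. 0. 0.] rv [0. 0. 0.] dyaw None
```

View pics/s16.png

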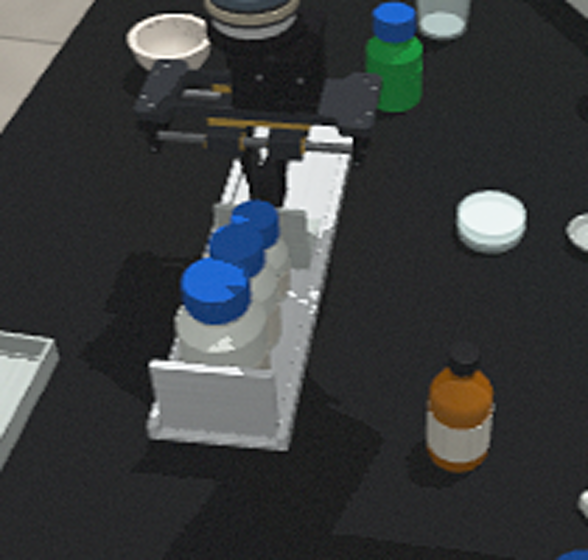

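View pics/t16.png

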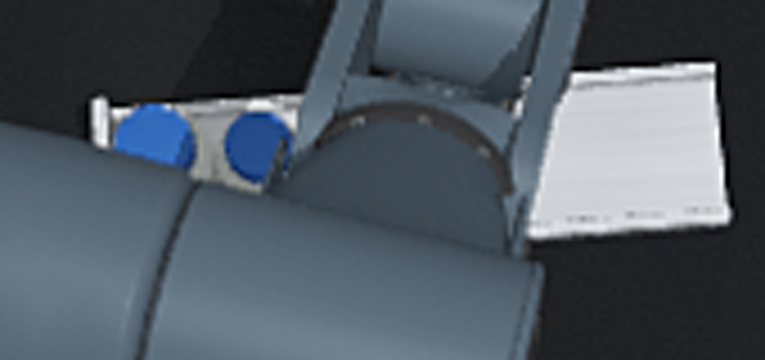

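carry_out:
  moves:
    - [0.05,0,0,0.1,0,0,0]
    - [0.05,0,0,0.2,0,0,0]
    - [0.05,0,0,0.3,0,0,0]
    - [0.05,0,0,0.3,0,0,0]

```text
time: 24.5
position: [0.6231, -0.0475, 0.103]
tool_rot: [0.71, 0.028, -0.027, -0.703]
ft_force: [-3.6, -18.7, 4.0]
grip_width: 0.0121
```

carry_out:
  moves:
    - [0.05,0,0,-0.15,0,0,0]
    - [0.05,0,0,-0.3,0,0,0]
    - [0.05,0,0,-0.4,0,0,0]
    - [0.05,0,0,-0.4,0,0,0]

```text
time: 24.9
position: [0.6231, -0.0478, 0.1029]
tool_rot: [0.708, 0.027, -0.027, -0.705]
ft_force: [-2.3, -8.2, 4.4]
grip_width: 0.012
```

carry_out:
  moves:
    - [0.05,0,0,-0.1,0,0,0]
    - [0.05,0,0,-0.2,0,0,0]
    - [0.05,0,0,-0.2,0,0,0]

```text
time: 25.2
position: [0.6231, -0.048, 0.1029]
tool_rot: [0.707, 0.027, -0.027, -0.706]
ft_force: [-1.8, -3.6, 5.6]
grip_width: 0.012
```

carry_out:
  moves:
    - [0.3,0,0,0,0,0,0]
    - [0.3,0,0,0,0,0,0]
    - [0.3,0,0,0,0,0,0]
    - [0.3,0,-2,0,0,0,0]
    - [0.3,0,-6,0,0,0,0]
    - [0.3,0,-11,0,0,0,0]
    - [0.3,0,-13,-5,0,0,0]
    - [0.3,0,-13,-10,0,0,0]
    - [0.3,0,-13,-10,0,0,0]
    - [0.3,0,-13,-10,0,0,0]

```text
time: 26.2
position: [0.6306, -0.1496, 0.2321]
tool_rot: [-0.706, -0.025, 0.026, 0.707]
ft_force: [0.3, 0.3, -0.3]
grip_width: 0.0261
```

```bash
python3 - <<'E'
from h import *
import pickle
pickle.dump(robot.get_obs(),open('o3.pkl','wb'));to()
cv2.imwrite("pics/w17.png",robot.camera("wrist")[:,:,::-1])
cv2.imwrite("pics/s17f.png",robot.camera("side")[:,:,::-1])
cv2.imwrite("pics/s17.png",cv2.resize(cv2.imread("pics/s17f.png")[150:300,170:270],None,fx=4,fy=4,interpolation=cv2.INTER_CUBIC))
E
```

```text
t 26.2 pos [ 0.6306 -0.1496  0.2321] yaw 0.072 w 0.0261 F [ 0.3  0.3 -0.3]
shift [0. 0. 0.] rv [0. 0. 0.] dyaw None
```

View pics/w17.png

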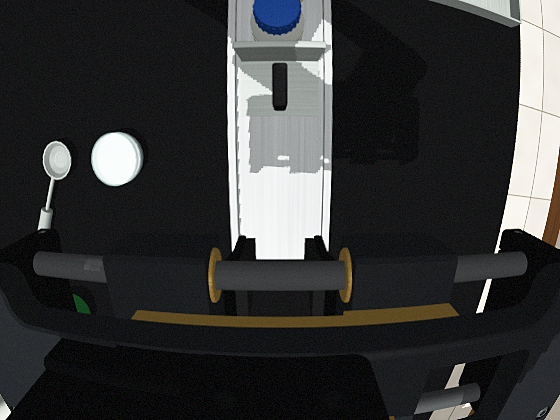

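View pics/s17.png

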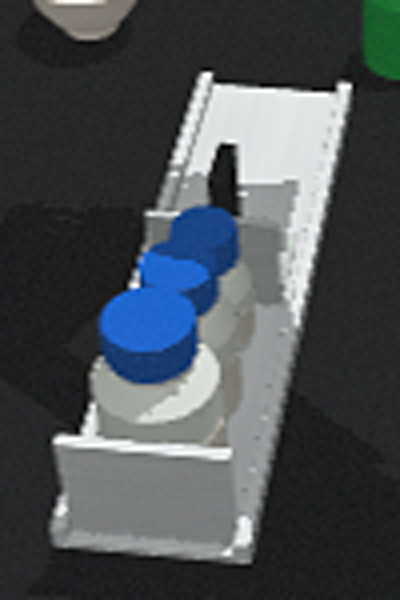

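carry_out:
  moves:
    - [0.3,0,-5,0,0,0,0]
    - [0.3,0,-10,2,0,0,0]
    - [0.3,0,-14,6,0,0,0]
    - [0.3,0,-14,10,0,0,0]
    - [0.3,0,-14,12,0,0,0]
    - [0.3,0,-14,12,0,0,0]
    - [0.3,0,-14,12,0,0,0]

```text
time: 27.0
position: [0.6212, -0.0273, 0.372]
tool_rot: [0.707, 0.027, -0.028, -0.707]
ft_force: [0.3, -0.0, -0.1]
grip_width: 0.0259
```

```bash
python3 - <<'E'
from h import *
im=robot.camera("wrist")[:,:,::-1]
cv2.imwrite("pics/w18.png",im)
v=(.6214,-.0237,.0735);k=4
x,y,w,h=180,40,200,150
c=cv2.resize(im[y:y+h,x:x+w],None,fx=k,fy=k,interpolation=cv2.INTER_CUBIC)
a=np.linspace(0,2*np.pi,60)
for yy,H,r in((.157,.155,.024),(.095,.135,.021),(.041,.115,.019)):
    q=(wpix(shelfpts(v,np.c_[r*np.cos(a),yy+r*np.sin(a),0*a+H]))-[x,y]+.5)*k
    cv2.polylines(c,[q.round().astype(int)],True,(0,0,255),1)
q=(wpix(shelfpts(v,[[-.039,.016,.097],[.039,.016,.097],[.045,.19,.1],[-.045,.19,.1]]))-[x,y]+.5)*k
for i in(0,2):cv2.polylines(c,[q[i:i+2].round().astype(int)],False,(0,255,0),1)
cv2.imwrite("pics/w18o.png",c);to()
for n,z,px,cam in ():pass
t=robot.camera("top")[:,:,::-1];s=robot.camera("side")[:,:,::-1]
cv2.imwrite("pics/t18.png",t);cv2.imwrite("pics/s18.png",s)
for H,r,yy in((.155,.024,.157),(.135,.021,.095),(.115,.019,.041)):
    for n,i in(("top",t),("side",s)):
        w=shelfpts(v,[0,yy,H])[0];f=fitcap(np.ascontiguousarray(i),proj(w,n)[0],H,r,n);d=f[0]-w[:2]
        print(n,H,"dev mm local",(np.array([[np.cos(v[2]),np.sin(v[2])],[-np.sin(v[2]),np.cos(v[2])]])@d*1000).round(1),f[2])
E
```

```text
t 27.05 pos [ 0.6214 -0.0283  0.3718] yaw 0.076 w 0.0261 F [0.6 0.4 0.1]
shift [0. 0. 0.] rv [0. 0. 0.] dyaw None
top 0.155 dev mm local [ 0.5 -1.1] 249
side 0.155 dev mm local [ -2.3 -30. ] 906
top 0.135 dev mm local [ 5.3 62.5] 249
side 0.135 dev mm local [ 3.8 11.7] 906
top 0.115 dev mm local [ 10.2 118.1] 249
side 0.115 dev mm local [ 9.9 45.4] 906
```

View pics/w18o.png

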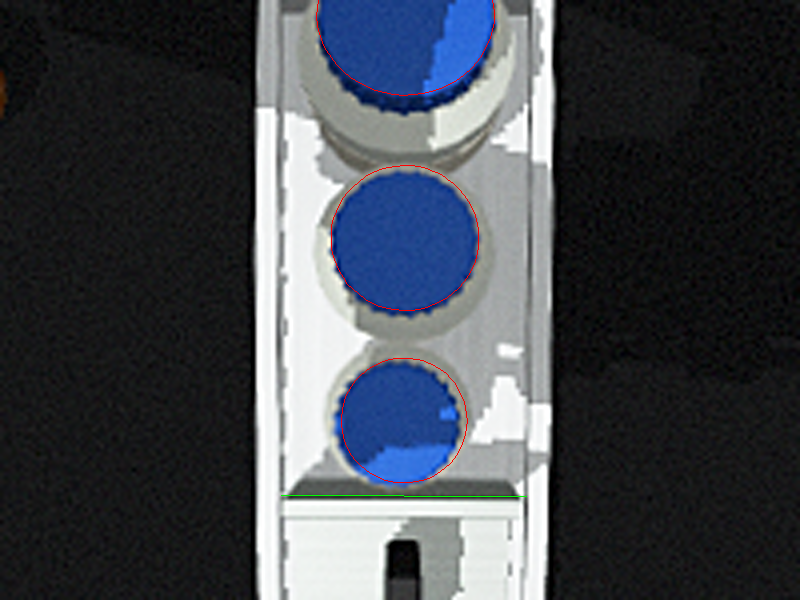

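View pics/t18.png

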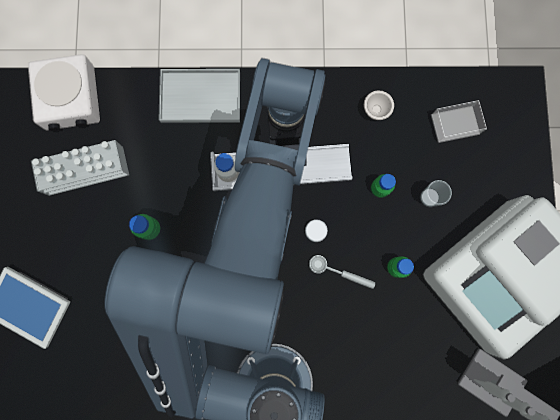

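```bash
python3 - <<'E'
from rig import robot
print(robot.hand_in(), robot.get_obs()['time'])
E
```

```text
the job is handed in; nothing more can be done
the job is handed in; nothing more can be done
```

I placed the tall, medium and small white bottles by their caps in a row against the end plate. I then slid the stop up against the smallest, let go, and handed in at about 27 s; no verdict was reported.

**Row closed:** pushing on the stop, it stalled while the force rose to about 19 N. Its face stood about 0.174 m from the plate, which is the sum of the three bottle diameters.

**Final wrist picture:** all three caps and the stop's top edge lay within about 1–2 mm of their ideal places, with the bottles upright and the gripper well clear. Only the tall cap's upper part was in view.

**Checks that failed or were incomplete:**
- **Camera fits:** the automatic cap fit worked only for the tall bottle in the top camera (0.5 and 1.1 mm off). The arm hid the other two there, and the caps merged in the side view, so I ignored those values.
- **Bystanders:** I compared them by eye only, with no sign of movement. Amber was last seen during the final push on the stop. The timer was under the arm in the last top picture.

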